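# Load a battery pack's half-shell with its cells and protection board

## Task

The battery pack's black half-shell has been left propped up on its hinged holder: first press its front tab down until the shell lies fully level. Then take the two cells off the sloping rack and lay one flat in each of the shell's two cell bays, both with their button end towards the shell's notched end wall, and last lay the protection board flat in the remaining compartment with its white connector at that same end. Set the parts down gently rather than dropping them, and leave the multimeter, tape roll and screwdriver undisturbed.

Things in the scene. Friction and masses are not known exactly. Their poses are not given: they have to be found in the camera images.
- shell (a joint): hinge of the black half-shell, rad: 0 = level, at its stop; grows as the side near the robot is raised; starts at 0.3 to 0.55 and stays where left. The hinge axis runs along the shell's y, at the underside of its edge far from the robot, 30 mm above the table
- tab (a point): middle of the top face of the press tab, a tongue 27 by 40 by 4 mm on the shell's near (-x) wall; 194 mm from the hinge axis along the shell's -x and 24 mm above it. Shell axes: x away from the robot, across the bays; y along the bays towards the notched end wall; z up out of the shell
- bay_1 (a point): where the centre of a cell seated in the nearer bay lies: 18 mm above the shell's floor, 139 mm from the hinge axis; shell axes, the cell lies along y. End ribs carry it 5 mm above the floor between cheeks 28 mm apart and 9 mm higher than the ribs; end stops are 74 mm apart. The middle 39 mm of the bay has no ribs or cheeks, for the fingers
- bay_2 (a point): the same for the farther bay, 79 mm from the hinge axis, 60 mm beyond bay_1. Beside a seated cell 24 mm are free to the near wall, 34 mm to the other cell, 22 mm to the low divider
- board_bay (a point): centre of the floor of the board compartment, 38 mm (x) by 98 mm (y), between the low divider and the low far wall, both 6 mm above its floor; shell axes
- cell_a: round battery cell in green wrap, 26 mm diameter, 65 mm long, 94 g. Origin at its centre, x axis along its length towards the button end (small steel button, 11 mm diameter, with a white band round the edge); its y and z axes may point anywhere round it
- cell_b: a second cell like cell_a. One of the two lies button up the slope, the other button down; which is on the left varies
- cell_a_button (a point): end face of cell_a's button, 32.5 mm from the cell's centre
- cell_b_button (a point): end face of cell_b's button, 32.5 mm from the cell's centre
- rack: grey sloping rack, 126 mm wide (y), plate inclined 30 degrees, descending along its +x, so its high side is towards the robot; origin under its middle on the table. The two cells lie along the slope 72 mm apart (y), centres 52 mm above the table, 8 mm clear of the plate on saddles at their ends (middle 39 mm free at the sides), lower ends against stops
- board: battery protection board: green plate 86 mm (x) by 30 mm (y) by 4 mm, with a ribbed metal heat sink in the middle, 46 mm (x) by 12 mm (y), rising from 4 to 22 mm, to grip it by, and a white connector 12 by 22 by 9 mm at its +x end; 50 g. Origin at the centre of its underside, z up
- board_plug (a point): under the connector, on the top face of the board, 36 mm from the board's centre along its +x
- multimeter: bystander: yellow multimeter 150 by 78 by 36 mm, 42 mm high at its dial; origin under its centre
- tape_roll: bystander: roll of amber tape, 64 mm outside diameter, 19 mm high; origin under its centre
- screwdriver: bystander: screwdriver 170 mm long lying on the bench
- holder: aluminium base, 200 by 118 mm, that carries the half-shell; origin on the table under its middle, hinge axis 87.5 mm from it along +x. The shell is an open tray, 179 mm (x) by 104 mm (y); floor 4 mm, walls 3 mm thick, 24 mm high over the underside, but only 10 mm for the far wall and the divider. Its +y end wall has a notch 30 mm wide, down to the floor, between the two cell bays

How it is judged:
By the outcome, as a careful person would: the job done as asked, in the order asked, and still so for the second after the job is handed in, with the robot touching nothing.
It also fails if it takes over 72 s, if anything falls off the work surface, if the arm or the gripper's body presses on something with over 40 N, if the wrist force passes 120 N, or if a joint passes its speed limit or range.

## Robot

A 7-joint arm with a two-finger parallel gripper is mounted at the origin on the work surface. World frame = base frame: x ahead of the robot, y to its left, z up, the work surface at z = 0. Lengths are in mm, angles in rad, forces in N, time in s.
With the tool pointing down it reaches from about 425 to 825 mm from the base axis. Payload 3.6 kg.
Tool frame: the origin (TCP) lies on the mounting face of the last link; the fingertips stand 173 mm ahead of it and the grasp point (between the pads) lies 155 mm ahead of it; z points along the fingers, y is the direction in which the jaws open and shut (so a half turn about z gives the same grasp; the last joint's range is limited). The gripper opens to 85 mm and grips with 20 to 120 N. Pads are 22 mm wide; open, the fingers measure 114 mm over their backs; the gripper's body (76 mm by 85 mm) begins 54 mm behind the grasp point. The pads swing forward as they close: fully open they stand 13 mm farther back than shut.
Start: joints at [-1.363, 0.615, -0.013, 1.423, 0.008, 1.103, -0.04], TCP at [150.566, 632.302, 404.697] pointing down, gripper open.
Joint ranges: [-3.12, 3.12], [-0.3, 2.06], [-1.34, 1.32], [0.26, 2.42], [-1.36, 4.5], [0.01, 1.98], [-2.84, 2.84]. Speed limits (rad/s): [2.79, 2.79, 3.14, 3.14, 3.14, 3.14, 3.14].

## Interface

Orientations are given as a unit quaternion [w, x, y, z].
In Python, from workcell import robot gives the robot as it stands.
- The arm moves only by the tool arm_command, never from a script. Its argument "motion" is text: rows parted by semicolons, each of 7 numbers parted by spaces: the shift along the tool's x, y, z in m, then the turn, a rotation vector about the tool's x, y, z in rad, then the opening, from -1 (shut) to 1 (fully open). A call has 1 to 12 rows; each row is the pose to reach, as a shift and turn from the pose commanded when the call began, along the tool's axes at that moment; what a row does not reach only later rows make up. A row lasts 1/12 s, in which the tool goes at most 41.7 mm and 7.16 degrees, less where a joint would pass 70% of its speed; a pose out of reach is approached as far as the arm can. A call with a gripper value outside its range is refused whole. The fingers move at their own pace and stop on an object; "force" is the grip in N (left out, the last holds). Time passes only in rows, so rows that repeat a pose let the fingers close. It gives the time, the measured TCP pose, the force and the opening at its end, in the units of the state.
- robot.sense(): the state, without advancing time (a new reading comes with each control period).
- robot.snapshot(name): name is "side" or "top"; returns a dict with "pixels" (384x512x3 uint8, blue, green, red), "range_z" (384x512 float32, mm along the optical axis (not along the pixel's ray), 0 where there is no reading), "intrinsics" (3x3 intrinsics, pixels), "R" (3x3) and "t" (3): a world point X has camera coordinates R X + t. Camera axes: x right, y down, z forward; pixel columns grow to the right and rows downward; lengths in mm; the calibration is good to about 2 mm. A picture is of the moment at which its call begins.
- robot.job_done(): hands the job in, once; it reports no verdict.
The state is a dict: "clock": time; "joint_pos": joint angles; "joint_velocities": joint speeds; "joint_efforts": joint torques, N m; "eef_pos": TCP position; "ee_rot": TCP orientation; "ft_force": force on the tool from outside, world axes, zero at the start; "torque": the same for the moment, N m; "gripper_width": finger opening in mm.
Only numpy, scipy, OpenCV 4.12 (cv2) and the standard library are available. Lean on these libraries where they do the work, as an engineer would, in place of code of your own. Each camera call takes 0.05 s, during which the arm holds its last target. There are 200 camera calls.

## Working session

There is one attempt and no reset: what is moved stays moved. The work goes in short steps, Python scripts to look and compute and a tool call to move; the robot and the scene stay as the last step left them, time stands still between calls to the robot, and variables do not carry over. Pictures are saved under pics/ and viewed, about 8 in all and at most 12, crops included, and the job is handed in when it is done.

Besides the shell and the picture viewer there is one more tool, called after "Emit:" by a JSON object that holds its "method" and its "body". arm_command: Moves the arm, as the interface text tells. Its arguments: {"type":"object","properties":{"motion":{"type":"string"},"force":{"type":"number"}},"required":["motion"]}

```bash
ls; mkdir -p pics; cat > h.py <<'E'
import numpy as np, cv2
from workcell import robot
from scipy.spatial.transform import Rotation as Rn
def snap(n):
    s=robot.snapshot(n); s={k:(np.array(v) if k!='pixels' else v) for k,v in s.items()}; return s
def cloud(s):
    K=s['intrinsics'];z=s['range_z'];v,u=np.mgrid[:z.shape[0],:z.shape[1]]
    c=np.stack([(u-K[0,2])*z/K[0,0],(v-K[1,2])*z/K[1,1],z],-1)
    P=(c-s['t'])@s['R']; P[z<=0]=np.nan; return P
def ray(s,u,v,h):
    K=s['intrinsics'];d=s['R'].T@np.array([(u-K[0,2])/K[0,0],(v-K[1,2])/K[1,1],1]);o=-s['R'].T@s['t']
    return o+d*(h-o[2])/d[2]
E
python3 - <<'E'
from h import *
st=robot.sense(); print(st)
for n in('top','side'):
    s=snap(n); cv2.imwrite(f'pics/{n}0.png',s['pixels']); np.savez(f'{n}0.npz',**s); print(-s['R'].T@s['t'],s['R'])
E
```

```text
pics
{'clock': 0.0, 'joint_pos': array([-1.36352852,  0.61593703, -0.01260601,  1.42493173,  0.00811462,
        1.10341017, -0.04039466]), 'joint_velocities': array([ 0.00021078, -0.00144908, -0.00156095, -0.0016635 ,  0.00028453,
       -0.00159803,  0.00038718]), 'joint_efforts': array([-2.87190496e-04, -4.69213772e+01,  2.59582317e-01, -1.71030128e+01,
        1.00772845e-02,  9.73908609e-03, -5.92825629e-06]), 'eef_pos': array([150.48446599, 632.00500665, 403.51515544]), 'ee_rot': array([-1.24580511e-04,  1.16582963e-01,  9.93180082e-01, -1.31198341e-03]), 'ft_force': array([0.20061065, 0.18100231, 0.22212848]), 'torque': array([0.02511131, 0.04590311, 0.02691867]), 'gripper_width': 85.2907143959669}
[476.15004408 -18.06245853 717.91839005] [[ 0.02860259 -0.99923172 -0.02679304]
 [-0.98528493 -0.02366453 -0.16927371]
 [ 0.16850961  0.03124045 -0.98520482]]
[465.69091528 875.62555936 566.93478726] [[-0.98188869 -0.1877752   0.02520065]
 [-0.11109267  0.46288568 -0.87942895]
 [ 0.15346993 -0.86630094 -0.47536266]]
```

View pics/top0.png

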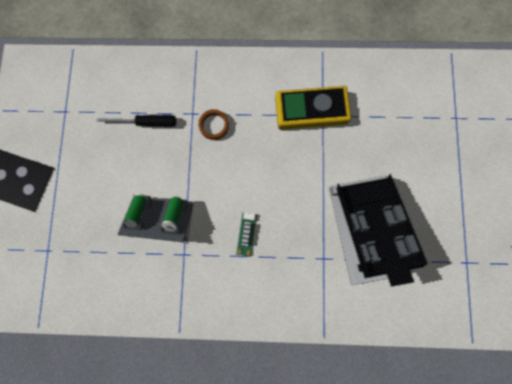

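View pics/side0.png

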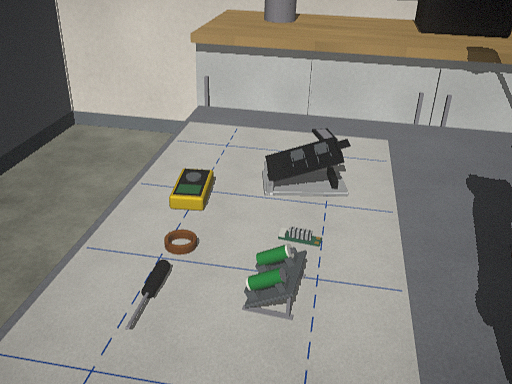

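The top view shows the shell at about (380,230) with its tab at (400,278), the rack and cells at (135,211) and (172,214), and the board at (247,235) with its connector up at (249,216). The side view shows the shell tilted at (305,160), and the cells at (274,255) and (266,279). I'll measure the details next.

```bash
python3 - <<'E'
from h import *
L=lambda n:dict(np.load(f'{n}0.npz'))
t=L('top');s=L('side')
a=cv2.resize(t['pixels'][185:265,105:270],None,fx=4.8,fy=4.8,interpolation=3)
b=cv2.resize(s['pixels'][225:325,235:335],None,fx=2.8,fy=2.8,interpolation=3)
c=cv2.resize(t['pixels'][165:295,320:435],None,fx=2.1,fy=2.1,interpolation=3)
im=np.zeros((600,800,3),np.uint8)
im[:a.shape[0],:a.shape[1]]=a[:600,:800]; y=a.shape[0]
r=600-y
cc=cv2.resize(b,(r,r)); im[y:,:r]=cc
dd=cv2.resize(c,(int(r*115/130),r)); im[y:,r+5:r+5+dd.shape[1]]=dd
cv2.imwrite('pics/z1.png',im)
for n,q in(('top',t),('side',s)):
    P=cloud(q);hsv=cv2.cvtColor(q['pixels'],cv2.COLOR_BGR2HSV)
    g=((hsv[...,0]>45)&(hsv[...,0]<80)&(hsv[...,1]>120)&(hsv[...,2]>30)).astype(np.uint8)
    k,lab,st,ce=cv2.connectedComponentsWithStats(g)
    for i in range(1,k):
        if st[i,4]>25:
            m=lab==i; p=P[m]; print(n,ce[i].round(1),st[i],'mean',np.nanmean(p,0).round(1),'zmax',np.nanpercentile(p[:,2],[5,50,95]).round(1), 'minx/maxx',np.nanpercentile(p[:,:2],[3,97],0).round(0).tolist())
    # table check
    w=(hsv[...,1]<30)&(hsv[...,2]>170); print(n,'table z',np.nanmedian(P[...,2][w]))
    d=(hsv[...,2]<60)&(P[...,2]>25)&(P[...,1]<-80)&(P[...,0]>350)&(P[...,0]<750); p=P[d]; print('dark',p.shape,np.nanpercentile(p,[1,50,99],0).round(0).tolist())
E
```

```text
top [294.8 105.4] [284  93  23  26 510] mean [775.7 -76.4  36. ] zmax [33.9 36.1 37.9] minx/maxx [[751.0, -97.0], [801.0, -56.0]]
top [135.9 208.5] [125 196  21  27 321] mean [552.4 223.2  63.3] zmax [49.2 63.7 76.9] minx/maxx [[531.0, 214.0], [576.0, 235.0]]
top [173.5 209.5] [164 198  19  25 302] mean [552.6 152.8  59.4] zmax [45.8 60.2 73.1] minx/maxx [[532.0, 142.0], [574.0, 167.0]]
top [244.6 248.1] [239 245  12   9  40] mean [484.7  18.5   4.2] zmax [2.3 4.1 5.8] minx/maxx [[475.0, 8.0], [491.0, 30.0]]
top table z 0.5161220390790596
dark (5175, 3) [[437.0, -291.0, 34.0], [524.0, -233.0, 67.0], [622.0, -164.0, 114.0]]
side [271.2 255.6] [256 246  31  19 372] mean [552.1 162.7  54.5] zmax [39.5 54.3 69.5] minx/maxx [[529.0, 153.0], [577.0, 169.0]]
side [264.3 279.3] [248 268  35  22 448] mean [552.5 234.6  57.8] zmax [42.1 58.2 73. ] minx/maxx [[528.0, 224.0], [577.0, 241.0]]
side table z -1.4601096139526772
dark (1864, 3) [[439.0, -295.0, 27.0], [528.0, -233.0, 64.0], [627.0, -160.0, 112.0]]
```

View pics/z1.png

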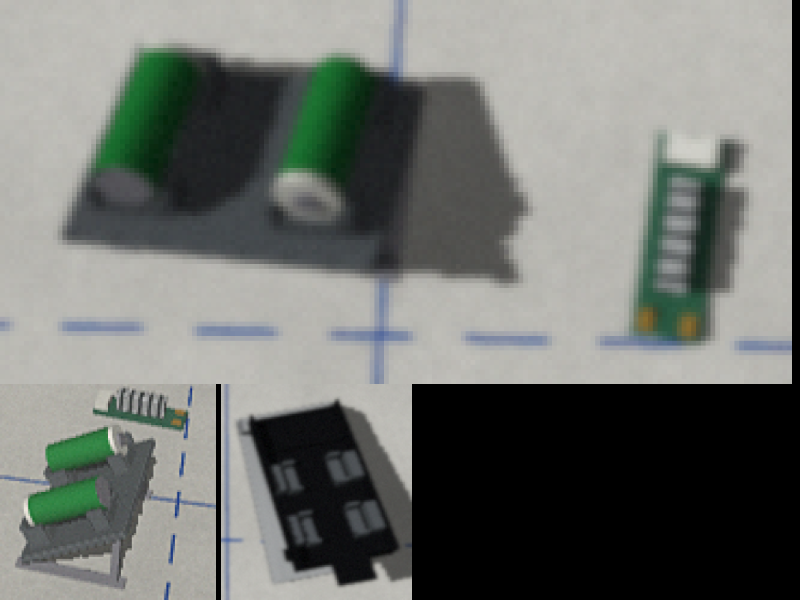

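```bash
cat > meas.py <<'E'
from h import *
from scipy.optimize import least_squares
L=lambda n:dict(np.load(f'{n}.npz'))
def green(q):
    hsv=cv2.cvtColor(q['pixels'],cv2.COLOR_BGR2HSV)
    return (hsv[...,0]>45)&(hsv[...,0]<80)&(hsv[...,1]>120)&(hsv[...,2]>30)
def cells(tag,ycs):
    for yc in ycs:
        for sel in (('top',),('side',),('top','side')):
            pts=[]
            for n in sel:
                q=L(n+tag);P=cloud(q);m=green(q)&(abs(P[...,1]-yc)<30)&(abs(P[...,0]-552)<45)
                m=cv2.erode(m.astype(np.uint8),np.ones((3,3)))>0
                pts.append(P[m])
            p=np.vstack(pts)
            def ax(v): return np.array([v[0],v[1],52.]),np.array([np.cos(v[2])*np.cos(.5236),np.sin(v[2])*np.cos(.5236),-.5])
            def f(v):
                o,d=ax(v);w=p-o;return np.linalg.norm(w-np.outer(w@d,d),axis=1)-13
            r=least_squares(f,[552,yc,0],loss='soft_l1');o,d=ax(r.x)
            s=(p-o)@d
            print('cell',sel,r.x.round(3),'rms',np.sqrt(np.mean(r.fun**2)).round(2),'extent',np.percentile(s,[1,99]).round(1))
def fitplane(p,n=400,tol=1.5,ok=lambda n:True):
    rng=np.random.default_rng(0);best=None;bc=0
    for _ in range(n):
        a,b,c=p[rng.choice(len(p),3,False)];v=np.cross(b-a,c-a);l=np.linalg.norm(v)
        if l<500: continue
        v/=l; v*=np.sign(v[2])
        if not ok(v): continue
        i=abs((p-a)@v)<tol
        if i.sum()>bc: bc=i.sum();best=i
    q=p[best];c=q.mean(0);v=np.linalg.svd(q-c,full_matrices=False)[2][2];return c,v*np.sign(v[2]),q
E
python3 - <<'E'
from meas import *
cells('0',(228,155))
for n in('top','side'):
    q=L(n+'0');P=cloud(q);v=q['pixels'].max(2)
    m=(v<70)&(P[...,2]>20)&(P[...,1]<-80)&(P[...,1]>-330)&(P[...,0]>380)&(P[...,0]<750); p=P[m]
    c,nn,inl=fitplane(p,ok=lambda v:v[2]>.8)
    th=np.arccos(nn[2]);psi=np.arctan2(nn[1],nn[0]);print(n,'floor',c.round(1),'theta',th.round(3),'psi',psi.round(3),len(inl),len(p))
    if n=='top':
        ex=np.array([np.cos(psi)*np.cos(th),np.sin(psi)*np.cos(th),-np.sin(th)]);ey=np.array([-np.sin(psi),np.cos(psi),0])
        w=p-c; X,Y,Z=w@ex,w@ey,w@nn
        for x0 in np.arange(X.min(),X.max(),8):
            k=(X>=x0)&(X<x0+8); print(x0.round(),k.sum(),np.percentile(Y[k],[2,50,98]).round(0),np.percentile(Z[k],[2,50,98]).round(0))
        k=X<np.percentile(X,.5)+20; print('tab pts',P[m][k].mean(0).round(1),P[m][k].min(0).round(1),P[m][k].max(0).round(1))
        # board
        b=(P[...,2]>1.5)&(P[...,2]<40)&(abs(P[...,1]-15)<40)&(abs(P[...,0]-515)<65)
        hs=b&(P[...,2]>14)
        b2=cv2.morphologyEx(b.astype(np.uint8),cv2.MORPH_OPEN,np.ones((3,3)));uv=np.argwhere(b2)[:,::-1].astype(np.float32);print('board rect',cv2.minAreaRect(P[b2>0][:,:2].astype(np.float32)))
        print('hs',hs.sum(),cv2.minAreaRect(P[hs][:,:2].astype(np.float32)),P[hs].mean(0))
E
```

```text
cell ('top',) [ 5.52012e+02  2.27106e+02 -7.60000e-02] rms 0.95 extent [-29.2  20.1]
cell ('side',) [ 5.49032e+02  2.25987e+02 -9.20000e-02] rms 1.07 extent [-26.5  25.7]
cell ('top', 'side') [ 5.50289e+02  2.25787e+02 -9.20000e-02] rms 1.15 extent [-27.7  24.2]
cell ('top',) [ 5.46447e+02  1.55378e+02 -1.02000e-01] rms 0.87 extent [-21.7  24.8]
cell ('side',) [ 5.43168e+02  1.54360e+02 -9.70000e-02] rms 1.35 extent [-18.7  31.9]
cell ('top', 'side') [ 5.45082e+02  1.54074e+02 -1.02000e-01] rms 1.32 extent [-20.5  29.7]
top floor [ 534.8 -229.8   60.9] theta 0.312 psi 0.211 2774 5512
-115.0 110 [-14.   3.  21.] [18. 20. 22.]
-107.0 114 [-15.   3.  21.] [18. 20. 23.]
-99.0 116 [-17.   2.  21.] [18. 20. 22.]
-91.0 248 [-49.   4.  54.] [-1. 19. 22.]
-83.0 300 [-48.  -2.  54.] [-2.  1. 21.]
-75.0 320 [-48.  -2.  54.] [-2.  1. 20.]
-67.0 244 [-48.   2.  54.] [-53.   2.  20.]
-59.0 183 [-49.   3.  54.] [-52.   1.  21.]
-51.0 186 [-49.   3.  54.] [-2.  1. 21.]
-43.0 230 [-48.   2.  54.] [-1.  3. 21.]
-35.0 197 [-49.  -5.  52.] [-2.  1. 20.]
-27.0 269 [-48.  -2.  52.] [-2.  0. 20.]
-19.0 261
[... 539 characters left out ...]
-1.  4.  8.]Traceback (most recent call last):
  File "<stdin>", line 12, in <module>
    return _quantile_unchecked(
        a, q, axis, out, overwrite_input, method, keepdims, weights)
    return _ureduce(a,
                    func=_quantile_ureduce_func,
    ...<5 lines>...
                    overwrite_input=overwrite_input,
                    method=method)
    r = func(a, **kwargs)
    result = _quantile(arr,
                       quantiles=q,
    ...<2 lines>...
                       out=out,
                       weights=wgt)
    slices_having_nans = np.isnan(arr[-1, ...])
                                  ~~~^^^^^^^^^
IndexError: index -1 is out of bounds for axis 0 with size 0
```

```bash
cat > nav.py <<'E'
import sys,json
from h import *
# commanded pose kept in cmd.json: pos (mm), quat wxyz
def load(): 
    d=json.load(open('cmd.json')); return np.array(d['p']),Rn.from_quat(np.array(d['q'])[[1,2,3,0]])
def save(p,r): q=r.as_quat(); json.dump({'p':list(map(float,p)),'q':[float(x) for x in q[[3,0,1,2]]]},open('cmd.json','w'))
def tool(phi,tilt=0,psi=0):
    """tool y at yaw phi (rad); tool z down, leaned so fingers point to yaw psi+pi by tilt"""
    z=np.array([-np.sin(tilt)*np.cos(psi),-np.sin(tilt)*np.sin(psi),-np.cos(tilt)])
    y=np.array([np.cos(phi),np.sin(phi),0]); y-=z*(y@z); y/=np.linalg.norm(y)
    return Rn.from_matrix(np.stack([np.cross(y,z),y,z],1))
def rel(p,r,base=None):
    """row numbers (m, rad) to go from commanded pose to p,r"""
    p0,r0=base or load()
    d=r0.inv().apply(np.array(p)-p0)/1000; v=(r0.inv()*r).as_rotvec()
    print('shift',' '.join(f'{x:.4f}' for x in d),' turn',' '.join(f'{x:.4f}' for x in v), ' rows>=',int(np.ceil(max(np.linalg.norm(d)/.0417,np.degrees(np.linalg.norm(v))/7.16))))
    return d,v
def apply_rows(sx,sy,sz,rx,ry,rz):
    p0,r0=load(); save(p0+r0.apply([sx*1000,sy*1000,sz*1000]),r0*Rn.from_rotvec([rx,ry,rz]))
def state():
    s=robot.sense();r=Rn.from_quat(np.array(s['ee_rot'])[[1,2,3,0]]);p0,r0=load()
    print('t %.2f'%s['clock'],'pos',np.round(s['eef_pos'],1),'F',np.round(s['ft_force'],1),'w %.1f'%s['gripper_width'],'J',np.round(s['joint_pos'],2),'err',np.round(s['eef_pos']-p0,1),'roterr',np.round((r0.inv()*r).as_rotvec(),3))
E
python3 - <<'E'
from meas import *; from nav import *
st=robot.sense(); save([150.566,632.302,404.697],Rn.from_quat(np.array(st['ee_rot'])[[1,2,3,0]]))
q=L('top0');P=cloud(q)
c=np.array([534.8,-229.8,60.9]);th,psi=.312,.211
ex=np.array([np.cos(psi)*np.cos(th),np.sin(psi)*np.cos(th),-np.sin(th)]);ey=np.array([-np.sin(psi),np.cos(psi),0]);n=np.cross(ex,ey)
print('hinge',c+ex*92.2+ey*3-n*4,'tab',c-ex*101.5+ey*3+n*20)
b=(P[...,2]>2)&(P[...,2]<40)&(abs(P[...,1]-15)<40)&(abs(P[...,0]-515)<65)
b2=cv2.morphologyEx(b.astype(np.uint8),cv2.MORPH_OPEN,np.ones((3,3)))>0
print('board',cv2.minAreaRect(P[b2][:,:2].astype(np.float32)))
hs=b2&(P[...,2]>16);print('hs',hs.sum(),cv2.minAreaRect(P[hs][:,:2].astype(np.float32)),P[hs].mean(0))
z=P[b2][:,2];print(np.percentile(z,[5,50,95]))
# tab press plan
phi=psi+np.pi/2
for p,f in(([480,380,405],1.337),([560,60,405],1.0),([440,-200,405],.6)): pass
E
```

```text
hinge [ 618.77369957 -208.7457899    28.79115359] tab [ 445.7174389  -245.8123811   111.09114422]
board ((513.125, 15.45901870727539), (30.009740829467773, 85.43455505371094), 83.72537231445312)
hs 149 ((513.3655395507812, 15.541470527648926), (12.200631141662598, 46.117733001708984), 82.7993392944336) [513.21171034  15.43836432  22.01226912]
[ 2.76645715  5.34355736 23.09282292]
```

```bash
cat >> nav.py <<'E'
def plan(wps):
    b=load()
    for p,r in wps: rel(p,r,b); b=(np.array(p,float),r)
E
python3 - <<'E'
from nav import *
plan([([460,390,400],tool(.9)),([600,50,400],tool(.5)),([460,-220,340],tool(.211)),([450,-245,300],tool(.211))])
E
```

```text
shift -0.3571 -0.1641 0.0051  turn -0.0023 0.0006 0.4371  rows>= 10
shift -0.3210 -0.1793 0.0000  turn 0.0000 0.0000 0.4000  rows>= 9
shift -0.1698 -0.2523 0.0600  turn 0.0000 0.0000 0.2890  rows>= 8
shift -0.0224 -0.0150 0.0400  turn 0.0000 0.0000 0.0000  rows>= 2
```

Emit:
{"method": "arm_command", "body": {"motion": "-0.357 -0.164 0.005 -0.002 0.001 0.437 1; -0.357 -0.164 0.005 -0.002 0.001 0.437 -1; -0.357 -0.164 0.005 -0.002 0.001 0.437 -1; -0.357 -0.164 0.005 -0.002 0.001 0.437 -1; -0.357 -0.164 0.005 -0.002 0.001 0.437 -1; -0.357 -0.164 0.005 -0.002 0.001 0.437 -1; -0.357 -0.164 0.005 -0.002 0.001 0.437 -1; -0.357 -0.164 0.005 -0.002 0.001 0.437 -1; -0.357 -0.164 0.005 -0.002 0.001 0.437 -1; -0.357 -0.164 0.005 -0.002 0.001 0.437 -1; -0.357 -0.164 0.005 -0.002 0.001 0.437 -1; -0.357 -0.164 0.005 -0.002 0.001 0.437 -1", "force": 30}}

```text
clock: 1.1
eef_pos: [460.8, 388.9, 399.1]
ee_rot: [-0.001, 0.331, 0.944, 0.0]
ft_force: [-0.6, 0.0, 0.3]
gripper_width: 0.3
```

Emit:
{"method": "arm_command", "body": {"motion": "-0.321 -0.179 0 0 0 0.4 -1; -0.321 -0.179 0 0 0 0.4 -1; -0.321 -0.179 0 0 0 0.4 -1; -0.321 -0.179 0 0 0 0.4 -1; -0.321 -0.179 0 0 0 0.4 -1; -0.321 -0.179 0 0 0 0.4 -1; -0.321 -0.179 0 0 0 0.4 -1; -0.321 -0.179 0 0 0 0.4 -1; -0.321 -0.179 0 0 0 0.4 -1; -0.321 -0.179 0 0 0 0.4 -1; -0.321 -0.179 0 0 0 0.4 -1"}}

```text
clock: 2.02
eef_pos: [600.2, 49.7, 398.6]
ee_rot: [-0.001, 0.511, 0.86, 0.001]
ft_force: [-0.4, 0.7, 0.2]
gripper_width: -0.0
```

Emit:
{"method": "arm_command", "body": {"motion": "-0.17 -0.252 0.06 0 0 0.289 -1; -0.17 -0.252 0.06 0 0 0.289 -1; -0.17 -0.252 0.06 0 0 0.289 -1; -0.17 -0.252 0.06 0 0 0.289 -1; -0.17 -0.252 0.06 0 0 0.289 -1; -0.17 -0.252 0.06 0 0 0.289 -1; -0.17 -0.252 0.06 0 0 0.289 -1; -0.17 -0.252 0.06 0 0 0.289 -1; -0.17 -0.252 0.06 0 0 0.289 -1; -0.17 -0.252 0.06 0 0 0.289 -1; -0.17 -0.252 0.06 0 0 0.289 -1"}}

```text
clock: 2.93
eef_pos: [462.0, -216.4, 338.3]
ee_rot: [-0.001, 0.627, 0.779, 0.002]
ft_force: [0.7, 0.4, 0.7]
gripper_width: 0.5
```

```bash
python3 - <<'E'
from nav import *
r=tool(.211); save([460,-220,340],r); state()
b=load()
for th in (.312,.312,.25,.19,.13,.07,.02,0,-.02):
    a=.211; rad=-194*np.cos(th)+24*np.sin(th)+5; z=30+194*np.sin(th)+24*np.cos(th)
    p=np.array([618.8+rad*np.cos(a),-208.7+rad*np.sin(a),z+174]); print(th,p.round(1)); rel(p,r,b)
E
```

```text
t 2.93 pos [ 462.  -216.4  338.3] F [0.7 0.4 0.7] w 0.5 J [ 0.19  0.5   0.31  1.91 -0.22  0.76  0.83] err [ 2.   3.6 -1.7] roterr [-0.002  0.004 -0.006]
0.312 [ 450.4 -244.8  286.4]
shift -0.0222 -0.0146 0.0536  turn 0.0000 0.0000 0.0000  rows>= 2
0.312 [ 450.4 -244.8  286.4]
shift -0.0222 -0.0146 0.0536  turn 0.0000 0.0000 0.0000  rows>= 2
0.25 [ 445.7 -245.8  275.3]
shift -0.0222 -0.0194 0.0647  turn 0.0000 0.0000 0.0000  rows>= 2
0.19 [ 441.8 -246.6  264.2]
shift -0.0222 -0.0233 0.0758  turn 0.0000 0.0000 0.0000  rows>= 2
0.13 [ 438.6 -247.3  252.9]
shift -0.0222 -0.0266 0.0871  turn 0.0000 0.0000 0.0000  rows>= 3
0.07 [ 436.1 -247.8  241.5]
shift -0.0222 -0.0292 0.0985  turn 0.0000 0.0000 0.0000  rows>= 3
0.02 [ 434.5 -248.2  231.9]
shift -0.0222 -0.0308 0.1081  turn 0.0000 0.0000 0.0000  rows>= 3
0 [ 434.  -248.3  228. ]
shift -0.0222 -0.0314 0.1120  turn 0.0000 0.0000 0.0000  rows>= 3
-0.02 [ 433.6 -248.4  224.1]
shift -0.0222 -0.0318 0.1159  turn 0.0000 0.0000 0.0000  rows>= 3
```

Emit:
{"method": "arm_command", "body": {"motion": "-0.022 -0.015 0.04 0 0 0 -1; -0.022 -0.015 0.045 0 0 0 -1; -0.022 -0.015 0.05 0 0 0 -1; -0.022 -0.017 0.057 0 0 0 -1; -0.022 -0.02 0.065 0 0 0 -1; -0.022 -0.023 0.075 0 0 0 -1; -0.022 -0.026 0.085 0 0 0 -1; -0.022 -0.028 0.094 0 0 0 -1; -0.022 -0.03 0.102 0 0 0 -1; -0.022 -0.031 0.107 0 0 0 -1; -0.022 -0.031 0.11 0 0 0 -1; -0.022 -0.031 0.112 0 0 0 -1"}}

```text
clock: 3.93
eef_pos: [434.6, -247.2, 227.2]
ee_rot: [-0.001, 0.629, 0.778, 0.001]
ft_force: [-4.3, 3.2, 26.4]
gripper_width: 0.1
```

```bash
python3 -c "
from nav import *
apply_rows(-.022,-.031,.112,0,0,0);state()"
```

```text
t 3.93 pos [ 434.6 -247.2  227.2] F [-4.3  3.2 26.4] w 0.1 J [ 0.33  0.66  0.22  2.03 -0.3   0.48  0.98] err [ 0.3  0.8 -0.8] roterr [-0.     0.004 -0.   ]
```

Emit:
{"method": "arm_command", "body": {"motion": "0 0 0.001 0 0 0 -1; 0 0 0.001 0 0 0 -1; 0 0 0.001 0 0 0 -1"}}

```text
clock: 4.18
eef_pos: [434.4, -247.2, 227.3]
ee_rot: [-0.001, 0.629, 0.778, 0.001]
ft_force: [-3.4, 2.7, 18.4]
gripper_width: 0.0
```

Emit:
{"method": "arm_command", "body": {"motion": "0 0 0.001 0 0 0 -1; 0 0 0.001 0 0 0 -1; 0 0 0.001 0 0 0 -1"}}

```text
clock: 4.43
eef_pos: [434.3, -247.2, 227.2]
ee_rot: [-0.001, 0.629, 0.778, 0.002]
ft_force: [-3.7, 3.7, 23.9]
gripper_width: 0.3
```

```bash
cat >> nav.py <<'E'
RHO=-.095
CL={'left':np.array([550.5,226.2,52.]),'right':np.array([545.3,154.6,52.])}
NR=np.array([.5*np.cos(RHO),.5*np.sin(RHO),.866])
E
python3 - <<'E'
from nav import *
apply_rows(0,0,.002,0,0,0); state()
r=tool(.211);t=tool(RHO+np.pi/2,.5236,RHO); p0=load()[0]
plan([([440,-240,350],r),([600,0,400],tool(.85)),(CL['right']+NR*240,t),(CL['right']+NR*158,t)])
E
```

```text
t 4.43 pos [ 434.3 -247.2  227.2] F [-3.7  3.7 23.9] w 0.3 J [ 0.33  0.66  0.22  2.03 -0.3   0.48  0.98] err [0.  0.8 1.2] roterr [-0.002  0.003  0.   ]
shift 0.0066 0.0073 -0.1240  turn 0.0000 0.0000 0.0000  rows>= 3
shift 0.2012 0.2067 -0.0500  turn 0.0000 0.0000 -0.6390  rows>= 8
shift 0.0459 0.1503 0.1402  turn 0.1638 0.5062 -0.6112  rows>= 7
shift 0.0000 -0.0000 0.0820  turn 0.0000 0.0000 0.0000  rows>= 2
```

Emit:
{"method": "arm_command", "body": {"motion": "0.007 0.007 -0.124 0 0 0 -1; 0.007 0.007 -0.124 0 0 0 -1; 0.007 0.007 -0.124 0 0 0 -1; 0.007 0.007 -0.124 0 0 0 -1; 0.007 0.007 -0.124 0 0 0 -1"}}

```text
clock: 4.85
eef_pos: [440.6, -239.6, 350.8]
ee_rot: [0.002, 0.629, 0.778, 0.002]
ft_force: [-0.6, 0.4, -0.3]
gripper_width: 0.5
```

Emit:
{"method": "arm_command", "body": {"motion": "0.201 0.207 -0.05 0 0 -0.639 0.3; 0.201 0.207 -0.05 0 0 -0.639 0.3; 0.201 0.207 -0.05 0 0 -0.639 0.3; 0.201 0.207 -0.05 0 0 -0.639 0.3; 0.201 0.207 -0.05 0 0 -0.639 0.3; 0.201 0.207 -0.05 0 0 -0.639 0.3; 0.201 0.207 -0.05 0 0 -0.639 0.3; 0.201 0.207 -0.05 0 0 -0.639 0.3; 0.201 0.207 -0.05 0 0 -0.639 0.3; 0.201 0.207 -0.05 0 0 -0.639 0.3; 0.201 0.207 -0.05 0 0 -0.639 0.3"}}

```text
clock: 5.77
eef_pos: [599.6, -1.4, 397.5]
ee_rot: [-0.002, 0.354, 0.935, -0.0]
ft_force: [-0.1, -0.6, 0.8]
gripper_width: 55.5
```

Emit:
{"method": "arm_command", "body": {"motion": "0.046 0.15 0.14 0.164 0.506 -0.611 0.3; 0.046 0.15 0.14 0.164 0.506 -0.611 0.3; 0.046 0.15 0.14 0.164 0.506 -0.611 0.3; 0.046 0.15 0.14 0.164 0.506 -0.611 0.3; 0.046 0.15 0.14 0.164 0.506 -0.611 0.3; 0.046 0.15 0.14 0.164 0.506 -0.611 0.3; 0.046 0.15 0.14 0.164 0.506 -0.611 0.3; 0.046 0.15 0.14 0.164 0.506 -0.611 0.3; 0.046 0.15 0.14 0.164 0.506 -0.611 0.3; 0.046 0.15 0.14 0.164 0.506 -0.611 0.3; 0.046 0.15 0.14 0.164 0.506 -0.611 0.3; 0.046 0.15 0.14 0.164 0.506 -0.611 0.3"}}

```text
clock: 6.77
eef_pos: [664.7, 143.2, 260.2]
ee_rot: [-0.258, 0.046, 0.965, 0.013]
ft_force: [0.4, 0.6, 0.4]
gripper_width: 55.5
```

```bash
python3 - <<'E'
from meas import *; from nav import *
t=tool(RHO+np.pi/2,.5236,RHO); save(CL['right']+NR*240,t)
state()
for n in('top','side'):
    s=snap(n); cv2.imwrite(f'pics/{n}1.png',s['pixels']); np.savez(f'{n}1.npz',**s)
q=L('top1');P=cloud(q);v=q['pixels'].max(2)
m=(v<70)&(P[...,2]>25)&(P[...,1]<-80)&(P[...,1]>-330)&(P[...,0]>380)&(P[...,0]<750); p=P[m]
c,nn,inl=fitplane(p,ok=lambda v:v[2]>.8);print('n',nn.round(4),'c',c.round(1))
for psi in (.19,.2,.211,.22,.23):
    ex=np.array([np.cos(psi),np.sin(psi)]);ey=np.array([-ex[1],ex[0]]);X=p[:,:2]@ex;Y=p[:,:2]@ey
    print(psi,np.percentile(X,[.2,99.8]).round(1),np.percentile(Y,[.3,99.7]).round(1))
psi=.211;ex=np.array([np.cos(psi),np.sin(psi)]);ey=np.array([-ex[1],ex[0]]);X=p[:,:2]@ex;Y=p[:,:2]@ey
# yaw from end walls: edges over X bins
xs=np.arange(X.min()+35,X.max()-12,5);e=[(np.percentile(Y[(X>=x)&(X<x+5)],98),np.percentile(Y[(X>=x)&(X<x+5)],2)) for x in xs];e=np.array(e)
print('slopes',np.polyfit(xs,e[:,0],1),np.polyfit(xs,e[:,1],1),'Ymean',np.median(e,0),'zs',np.percentile(p[:,2],[2,50,98]))
E
```

```text
t 6.77 pos [664.7 143.2 260.2] F [0.4 0.6 0.4] w 55.5 J [-0.17  0.92 -0.1   1.26 -0.09  1.46  1.26] err [-0.   0.   0.4] roterr [-0.002 -0.002  0.   ]
n [ 2.6e-03 -7.0e-04  1.0e+00] c [ 531.5 -230.6   33.7]
0.19 [363.3 716. ] [-376.5 -253.2]
0.2 [360.  713.5] [-380.6 -260.3]
0.211 [356.3 710.7] [-385.3 -268.2]
0.22 [353.3 708.3] [-389.7 -274.5]
0.23 [349.8 705.6] [-394.9 -281.6]Traceback (most recent call last):
  File "<stdin>", line 14, in <module>
    return _quantile_unchecked(
        a, q, axis, out, overwrite_input, method, keepdims, weights)
    return _ureduce(a,
                    func=_quantile_ureduce_func,
    ...<5 lines>...
                    overwrite_input=overwrite_input,
                    method=method)
    r = func(a, **kwargs)
    result = _quantile(arr,
                       quantiles=q,
    ...<2 lines>...
                       out=out,
                       weights=wgt)
    slices_having_nans = np.isnan(arr[-1, ...])
                                  ~~~^^^^^^^^^
IndexError: index -1 is out of bounds for axis 0 with size 0
```

```bash
python3 - <<'E'
from meas import *
for n in('top1','side1'):
    q=L(n);P=cloud(q);v=q['pixels'].max(2)
    m=(v<75)&(P[...,2]>25)&(P[...,2]<62)&(np.hypot(P[...,0]-520,P[...,1]+230)<140)
    k,lab,st,ce=cv2.connectedComponentsWithStats(m.astype(np.uint8));i=1+st[1:,4].argmax();p=P[lab==i]
    rim=p[(p[:,2]>50)]
    psi=.211
    for _ in range(4):
        ex=np.array([np.cos(psi),np.sin(psi)]);ey=np.array([-ex[1],ex[0]]);X=p[:,:2]@ex;Y=p[:,:2]@ey
        xs=np.arange(X.min()+35,X.max()-14,5);b=[Y[(X>=x)&(X<x+5)] for x in xs]
        hi=np.array([np.percentile(y,98.5) for y in b]);lo=np.array([np.percentile(y,1.5) for y in b])
        f=lambda e:np.polyfit(xs[abs(e-np.median(e))<3],e[abs(e-np.median(e))<3],1)[0]
        s1,s2=f(hi),f(lo); psi+=(s1+s2)/2
    print(n,'psi',psi.round(4),s1.round(4),s2.round(4),'Y',np.median(lo).round(1),np.median(hi).round(1),'X',np.percentile(X,[.3,99.7]).round(1))
    T=p[X<X.min()+20];print('tab Y',np.percentile(T[:,:2]@ey,[3,97]).round(1))
E
```

```text
top1 psi 0.2148 0.0012 -0.0012 Y -386.3 -284.7 X [355.4 555.7]
tab Y [-353.2 -318.3]
side1 psi 0.2094 0.006 -0.006 Y -387.2 -279.8 X [356.7 558.1]
tab Y [-353.4 -315.7]
```

Emit:
{"method": "arm_command", "body": {"motion": "0 0 0.04 0 0 0 0.3; 0 0 0.065 0 0 0 0.3; 0 0 0.077 0 0 0 0.3; 0 0 0.082 0 0 0 0.3; 0 0 0.082 0 0 0 0.3; 0 0 0.082 0 0 0 0.3"}}

```text
clock: 7.37
eef_pos: [624.7, 147.9, 189.0]
ee_rot: [-0.258, 0.046, 0.965, 0.013]
ft_force: [0.2, 0.0, -0.0]
gripper_width: 55.4
```

Emit:
{"method": "arm_command", "body": {"motion": "0 0 0 0 0 0 -0.3; 0 0 0 0 0 0 -0.3; 0 0 0 0 0 0 -0.5; 0 0 0 0 0 0 -0.6; 0 0 0 0 0 0 -0.7; 0 0 0 0 0 0 -0.7", "force": 30}}

```text
clock: 7.87
eef_pos: [624.8, 147.8, 189.3]
ee_rot: [-0.257, 0.046, 0.965, 0.013]
ft_force: [2.5, -0.6, 4.5]
gripper_width: 25.2
```

```bash
python3 - <<'E'
from nav import *
apply_rows(0,0,.082,0,0,0); state()
for n in('side',):
    s=snap(n); cv2.imwrite('pics/s2.png',cv2.resize(s['pixels'][150:330,200:380],None,fx=3,fy=3))
E
```

```text
t 7.87 pos [624.8 147.8 189.3] F [ 2.5 -0.6  4.5] w 25.2 J [-0.18  0.95 -0.11  1.43 -0.09  1.25  1.26] err [0.8 0.7 0.4] roterr [-0.002 -0.002 -0.001]
```

View pics/s2.png

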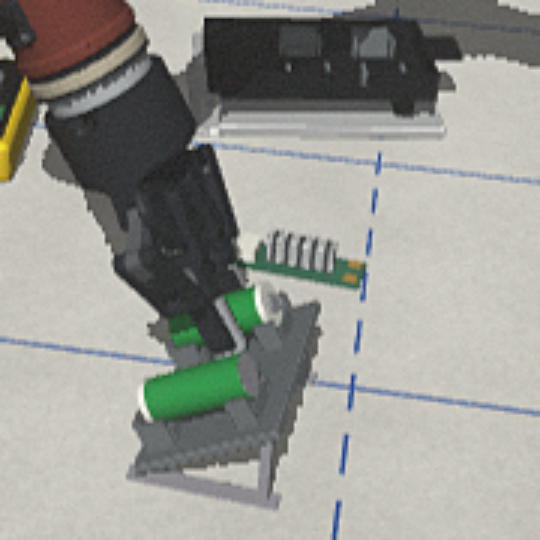

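The fourth picture shows the fingers holding the right-hand cell at its middle, about (225,320), with the shell level at the top. Next I'll lift the cell and carry it to the far bay.

```bash
cat >> nav.py <<'E'
PSI=.2148;EX=np.array([np.cos(PSI),np.sin(PSI),0]);EY=np.array([-EX[1],EX[0],0])
def sh(x,y,z): return EX*(560.8-x)+EY*(-335.4+y)+np.array([0,0,z])   # x = distance from hinge
E
python3 - <<'E'
from nav import *
t=load()[1]; s=tool(PSI)
print(sh(79,0,52),sh(139,0,52))
plan([(CL['right']+NR*235,t),([610,20,380],tool(.85)),(sh(79,0,320),s),(sh(79,0,222),s)])
E
```

```text
[ 542.21896592 -224.99553995   52.        ] [ 483.59782327 -237.78466168   52.        ]
shift 0.0000 0.0000 -0.0770  turn 0.0000 0.0000 0.0000  rows>= 2
shift 0.0972 -0.1279 -0.0876  turn -0.1638 -0.5062 0.6112  rows>= 7
shift -0.1108 -0.2288 0.0600  turn 0.0000 0.0000 0.6352  rows>= 7
shift 0.0000 0.0000 0.0980  turn 0.0000 0.0000 0.0000  rows>= 3
```

Emit:
{"method": "arm_command", "body": {"motion": "0 0 0 0 0 0 -0.8; 0 0 -0.01 0 0 0 -0.8; 0 0 -0.025 0 0 0 -0.8; 0 0 -0.05 0 0 0 -0.8; 0 0 -0.077 0 0 0 -0.8; 0 0 -0.077 0 0 0 -0.8; 0 0 -0.077 0 0 0 -0.8", "force": 40}}

```text
clock: 8.5
eef_pos: [662.9, 144.0, 255.6]
ee_rot: [-0.257, 0.046, 0.965, 0.013]
ft_force: [1.0, -0.2, -1.6]
gripper_width: 24.8
```

Emit:
{"method": "arm_command", "body": {"motion": "0.048 -0.064 -0.044 -0.082 -0.253 0.306 -0.8; 0.048 -0.064 -0.044 -0.082 -0.253 0.306 -0.8; 0.048 -0.064 -0.044 -0.082 -0.253 0.306 -0.8; 0.097 -0.128 -0.088 -0.164 -0.506 0.611 -0.8; 0.097 -0.128 -0.088 -0.164 -0.506 0.611 -0.8; 0.097 -0.128 -0.088 -0.164 -0.506 0.611 -0.8; 0.097 -0.128 -0.088 -0.164 -0.506 0.611 -0.8; 0.097 -0.128 -0.088 -0.164 -0.506 0.611 -0.8; 0.097 -0.128 -0.088 -0.164 -0.506 0.611 -0.8; 0.097 -0.128 -0.088 -0.164 -0.506 0.611 -0.8"}}

```text
clock: 9.33
eef_pos: [609.8, 21.3, 377.5]
ee_rot: [-0.003, 0.351, 0.936, 0.001]
ft_force: [-0.5, 0.5, -1.5]
gripper_width: 24.6
```

Emit:
{"method": "arm_command", "body": {"motion": "-0.111 -0.229 0.06 0 0 0.635 -0.8; -0.111 -0.229 0.06 0 0 0.635 -0.8; -0.111 -0.229 0.06 0 0 0.635 -0.8; -0.111 -0.229 0.06 0 0 0.635 -0.8; -0.111 -0.229 0.06 0 0 0.635 -0.8; -0.111 -0.229 0.06 0 0 0.635 -0.8; -0.111 -0.229 0.06 0 0 0.635 -0.8; -0.111 -0.229 0.06 0 0 0.635 -0.8; -0.111 -0.229 0.06 0 0 0.635 -0.8; -0.111 -0.229 0.06 0 0 0.635 -0.8; -0.111 -0.229 0.06 0 0 0.635 -0.8; -0.111 -0.229 0.06 0 0 0.635 -0.8"}}

```text
clock: 10.33
eef_pos: [543.5, -223.0, 318.8]
ee_rot: [-0.001, 0.626, 0.78, 0.001]
ft_force: [-0.5, 0.2, -1.9]
gripper_width: 24.9
```

Emit:
{"method": "arm_command", "body": {"motion": "0 0 0.04 0 0 0 -0.8; 0 0 0.065 0 0 0 -0.8; 0 0 0.075 0 0 0 -0.8; 0 0 0.075 0 0 0 -0.8; 0 0 0.075 0 0 0 -0.8"}}

```text
clock: 10.75
eef_pos: [543.2, -224.4, 244.2]
ee_rot: [-0.0, 0.627, 0.779, 0.001]
ft_force: [0.7, 0.3, -1.5]
gripper_width: 24.3
```

```bash
python3 - <<'E'
from nav import *
save(sh(79,0,320),tool(PSI)); apply_rows(0,0,.075,0,0,0); state(); print(sh(79,0,245))
ims=[]
for n in('top','side'):
    s=snap(n); np.savez(f'{n}2.npz',**s); ims.append(s['pixels'])
a=cv2.resize(ims[0][160:300,310:450],(400,400),interpolation=3);b=cv2.resize(ims[1][90:230,230:370],(400,400),interpolation=3)
cv2.imwrite('pics/p5.png',np.hstack([a,b]))
E
```

```text
t 10.75 pos [ 543.2 -224.4  244.2] F [ 0.7  0.3 -1.5] w 24.3 J [ 0.2   0.73  0.24  1.78 -0.27  0.67  0.81] err [ 1.   0.6 -0.8] roterr [-0.001  0.002 -0.001]
[ 542.21896592 -224.99553995  245.        ]
```

View pics/p5.png

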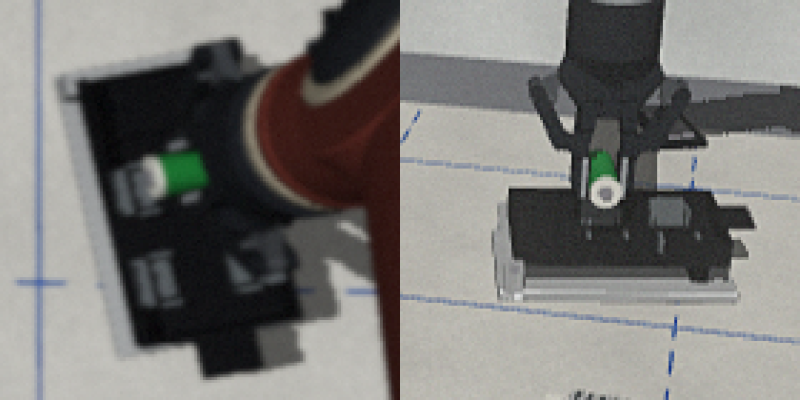

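The fifth picture shows the cell held above the far bay. Its white-banded button end is at (150,175) in the left half, pointing towards the +y end. I'll check how the cell lines up with the cheeks in the same camera.

```bash
python3 - <<'E'
from meas import *; from nav import *
def S(p): return np.stack([560.8-p@EX,p@EY+335.4,p[:,2]],1)
for tag in('1','2'):
  for n in('top','side'):
    q=L(n+tag);P=cloud(q);px=q['pixels'].astype(int);sp=S(P.reshape(-1,3)).reshape(P.shape)
    lo=(sp[...,0]>0)&(sp[...,0]<179)&(abs(sp[...,1])<50)&(sp[...,2]>37)&(sp[...,2]<51)
    mx=px.max(2); 
    for bx in(79,139):
      for sg in(1,-1):
        k=lo&(abs(sp[...,0]-bx)<22)&(sg*sp[...,1]>12)&(sg*sp[...,1]<45)&(mx>45)&(mx<170)
        if k.sum()>8:
            X=sp[k][:,0];Y=sp[k][:,1];Z=sp[k][:,2];print(tag,n,bx,sg,k.sum(),'X',np.percentile(X,[2,50,98]).round(1),'mid',((np.percentile(X,2)+np.percentile(X,98))/2).round(1),'Y',np.percentile(Y,[2,98]).round(1),'Z',np.percentile(Z,[5,50,95]).round(1))
    if tag=='2':
        g=green(q)&(abs(sp[...,0]-79)<40)&(abs(sp[...,1])<60)&(sp[...,2]>60);p=sp[g]
        f=lambda v:np.hypot(p[:,0]-v[0]-v[2]*p[:,1],p[:,2]-v[1])-13
        r=least_squares(f,[79,87,0],loss='soft_l1');print(n,'cell X,Z,slope',r.x.round(2),'Yext',np.percentile(p[:,1],[2,98]).round(1),len(p))
        w=(px.min(2)>110)&(abs(sp[...,0]-79)<25)&(abs(sp[...,1])<60)&(sp[...,2]>65)&(sp[...,2]<105);p=sp[w];print('white Y',np.percentile(p[:,1],[5,50,95]).round(1),'X',p[:,0].mean().round(1),len(p))
E
```

```text
1 top 79 1 187 X [66.7 82.8 99.2] mid 82.9 Y [18.5 44.4] Z [37.7 45.9 49.1]
1 top 79 -1 199 X [67.4 84.2 99.4] mid 83.4 Y [-44.  -20.8] Z [37.7 41.3 49.4]
1 top 139 1 207 X [126.7 143.3 159.1] mid 142.9 Y [18.7 44.5] Z [37.5 45.6 49. ]
1 top 139 -1 210 X [127.1 143.1 159.2] mid 143.1 Y [-44.6 -20.4] Z [37.6 42.1 49. ]
1 side 79 1 12 X [ 65.8  83.1 100. ] mid 82.9 Y [17.5 32.9] Z [42.5 45.6 47.3]
1 side 79 -1 80 X [66.2 83.2 99.1] mid 82.6 Y [-43.8 -18.8] Z [37.3 41.6 47.4]
1 side 139 1 26 X [125.5 128.6 160. ] mid 142.8 Y [16.6 43.6] Z [38.5 44.  46.4]
1 side 139 -1 80 X [126.6 144.8 159.8] mid 143.2 Y [-43.5 -19.3] Z [37.2 42.1 46.7]
2 top 79 1 160 X [67.4 83.5 99. ] mid 83.2 Y [20.2 44.7] Z [37.9 46.2 49.3]
2 top 139 1 200 X [126.8 142.6 159. ] mid 142.9 Y [18.8 44.2] Z [37.8 45.7 49. ]
2 top 139 -1 72 X [139.5 153.9 159.8] mid 149.6 Y [-43.5 -20.2] Z [37.4 39.9 48.3]
top cell X,Z,slope [ 7.893e+01  8.604e+01 -1.000e-02] Yext [ 2.4 38.3] 194
white Y [27.7 30.8 32.9] X 78.5 72
2 side 79 1 13 X [66.3 75.5 99.7] mid 83.0 Y [15.8 41.1] Z [42.1 45.7 49.6]
2 side 79 -1 57 X [66.2 78.  98.9] mid 82.6 Y [-42.8 -17.3] Z [37.2 40.5 46.6]
2 side 139 1 26 X [125.5 128.4 160.6] mid 143.0 Y [17.7 44.3] Z [37.8 44.3 47.8]
2 side 139 -1 86 X [126.1 144.2 159.6] mid 142.9 Y [-44.7 -17.3] Z [37.3 42.1 47.6]
side cell X,Z,slope [78.3  85.06 -0.  ] Yext [-28.4  17.4] 64
white Y [ 9.2 28.1 33. ] X 77.7 139
```

```bash
python3 - <<'E'
from meas import *; from nav import *
def S(p): return np.stack([560.8-p@EX,p@EY+335.4,p[:,2]],1)
for n in('top','side'):
    q=L(n+'1');P=cloud(q);sp=S(P.reshape(-1,3));
    k=(abs(sp[:,1])<14)&(sp[:,2]>10)
    print(n,[(x,np.median(sp[k&(abs(sp[:,0]-x)<1),2]).round(0)) for x in list(range(-4,14,2))+list(range(34,62,2))+list(range(170,218,2)) if (k&(abs(sp[:,0]-x)<1)).sum()>2])
    k=(sp[:,0]>10)&(sp[:,0]<36)&(sp[:,2]>20)
    print([(y,np.median(sp[k&(abs(sp[:,1]-y)<1),2]).round(0)) for y in list(range(-60,-44,2))+list(range(44,60,2)) if (k&(abs(sp[:,1]-y)<1)).sum()>2])
E
```

```text
top [(-4, np.float64(11.0)), (-2, np.float64(11.0)), (4, np.float64(39.0)), (6, np.float64(40.0)), (8, np.float64(34.0)), (10, np.float64(34.0)), (12, np.float64(33.0)), (34, np.float64(34.0)), (36, np.float64(33.0)), (38, np.float64(34.0)), (40, np.float64(34.0)), (42, np.float64(34.0)), (44, np.float64(35.0)), (46, np.float64(40.0)), (48, np.float64(39.0)), (50, np.float64(34.0)), (52, np.float64(34.0)), (54, np.float64(34.0)), (56, np.float64(33.0)), (58, np.float64(34.0)), (60, np.float64(34.0)), (170, np.float64(34.0)), (172, np.float64(33.0)), (174, np.float64(33.0)), (176, np.float64(34.0)), (178, np.float64(34.0)), (180, np.float64(43.0)), (182, np.float64(54.0)), (184, np.float64(54.0)), (186, np.float64(54.0)), (188, np.float64(54.0)), (190, np.float64(54.0)), (192, np.float64(54.0)), (194, np.float64(54.0)), (196, np.float64(54.0)), (198, np.float64(54.0)), (200, np.float64(54.0)), (202, np.float64(54.0)), (204, np.float64(54.0)), (206, np.float64(54.0)), (208, np.float64(53.0))]
[(-54, np.float64(53.0)), (-52, np.float64(53.0)), (-50, np.float64(42.0)), (-48, np.float64(3
[... 489 characters left out ...]
.0)), (176, np.float64(32.0)), (180, np.float64(39.0)), (182, np.float64(50.0)), (184, np.float64(52.0)), (186, np.float64(52.0)), (188, np.float64(52.0)), (190, np.float64(53.0)), (192, np.float64(52.0)), (194, np.float64(52.0)), (196, np.float64(52.0)), (198, np.float64(52.0)), (200, np.float64(52.0)), (202, np.float64(53.0)), (204, np.float64(52.0)), (206, np.float64(52.0)), (208, np.float64(52.0))]
[(-56, np.float64(42.0)), (-54, np.float64(40.0)), (-52, np.float64(42.0)), (-50, np.float64(42.0)), (-48, np.float64(37.0)), (-46, np.float64(33.0)), (46, np.float64(42.0)), (48, np.float64(40.0)), (50, np.float64(42.0)), (52, np.float64(38.0)), (54, np.float64(52.0)), (56, np.float64(29.0))]
```

Emit:
{"method": "arm_command", "body": {"motion": "-0.0015 -0.0043 0 0 0 0 -0.8; -0.0015 -0.0043 0.012 0 0 0 -0.8; -0.0015 -0.0043 0.02 0 0 0 -0.8; -0.0015 -0.0043 0.025 0 0 0 -0.8; -0.0015 -0.0043 0.029 0 0 0 -0.8; -0.0015 -0.0043 0.03 0 0 0 -0.8; -0.0015 -0.0043 0.03 0 0 0 -0.8"}}

```text
clock: 11.43
eef_pos: [538.6, -227.0, 213.1]
ee_rot: [-0.001, 0.627, 0.779, 0.001]
ft_force: [0.1, -0.2, -0.4]
gripper_width: 25.2
```

Emit:
{"method": "arm_command", "body": {"motion": "0 0 0.002 0 0 0 -0.8; 0 0 0.002 0 0 0 -0.8; 0 0 0.003 0 0 0 -0.8; 0 0 0.003 0 0 0 -0.8"}}

```text
clock: 11.77
eef_pos: [538.8, -227.0, 210.8]
ee_rot: [-0.001, 0.627, 0.779, 0.001]
ft_force: [0.1, 0.3, -1.5]
gripper_width: 24.8
```

Emit:
{"method": "arm_command", "body": {"motion": "0 0 0.001 0 0 0 -0.8; 0 0 0.001 0 0 0 -0.8; 0 0 0.001 0 0 0 -0.8"}}

```text
clock: 12.02
eef_pos: [538.8, -227.1, 209.9]
ee_rot: [-0.001, 0.627, 0.779, 0.001]
ft_force: [0.7, 0.2, -1.0]
gripper_width: 24.9
```

Emit:
{"method": "arm_command", "body": {"motion": "0 0 0.001 0 0 0 -0.8; 0 0 0.001 0 0 0 -0.8; 0 0 0.001 0 0 0 -0.8"}}

```text
clock: 12.27
eef_pos: [538.8, -227.1, 209.6]
ee_rot: [-0.0, 0.627, 0.779, 0.001]
ft_force: [-1.5, 0.7, 5.3]
gripper_width: 24.5
```

Emit:
{"method": "arm_command", "body": {"motion": "0 0 0 0 0 0 -0.38; 0 0 0 0 0 0 -0.3; 0 0 0 0 0 0 -0.2; 0 0 0 0 0 0 -0.15; 0 0 0 0 0 0 -0.15; 0 0 -0.01 0 0 0 -0.15; 0 0 -0.03 0 0 0 -0.15; 0 0 -0.07 0 0 0 -0.15; 0 0 -0.11 0 0 0 -0.15; 0 0 -0.14 0 0 0 0.1; 0 0 -0.14 0 0 0 0.3; 0 0 -0.14 0 0 0 0.3"}}

```text
clock: 13.27
eef_pos: [539.0, -227.7, 351.6]
ee_rot: [0.002, 0.627, 0.779, 0.002]
ft_force: [-0.3, -0.2, -0.6]
gripper_width: 55.2
```

```bash
sed -i 's/560.8-x/556.8-x/; s/-335.4+y/-336.4+y/' nav.py; python3 - <<'E'
from nav import *
apply_rows(-.0015,-.0043,.030,0,0,0);apply_rows(0,0,.005,0,0,0);apply_rows(0,0,-.14,0,0,0); state()
t=tool(RHO-np.pi/2,.5236,RHO)
plan([([600,0,390],tool(-.45)),([635,170,350],tool(-1.2,.3,RHO)),(CL['left']+NR*235,t),(CL['left']+NR*158,t)])
E
```

```text
t 13.27 pos [ 539.  -227.7  351.6] F [-0.3 -0.2 -0.6] w 55.2 J [ 0.18  0.58  0.3   1.69 -0.21  0.89  0.78] err [ 0.6 -0.3  1.6] roterr [-0.005 -0.001 -0.   ]
shift 0.2090 0.1087 -0.0400  turn 0.0000 -0.0000 0.6648  rows>= 6
shift 0.1683 -0.0424 0.0400  turn 0.2272 -0.2071 0.7622  rows>= 7
shift 0.0701 -0.0195 0.0820  turn 0.0501 -0.2198 0.4458  rows>= 4
shift -0.0000 -0.0000 0.0770  turn 0.0000 0.0000 0.0000  rows>= 2
```

Emit:
{"method": "arm_command", "body": {"motion": "0.209 0.109 -0.04 0 0 0.665 0.3; 0.209 0.109 -0.04 0 0 0.665 0.3; 0.209 0.109 -0.04 0 0 0.665 0.3; 0.209 0.109 -0.04 0 0 0.665 0.3; 0.209 0.109 -0.04 0 0 0.665 0.3; 0.209 0.109 -0.04 0 0 0.665 0.3; 0.209 0.109 -0.04 0 0 0.665 0.3; 0.209 0.109 -0.04 0 0 0.665 0.3; 0.209 0.109 -0.04 0 0 0.665 0.3"}}

```text
clock: 14.02
eef_pos: [600.0, -0.7, 388.0]
ee_rot: [-0.001, 0.847, 0.531, -0.001]
ft_force: [0.4, -0.5, -0.6]
gripper_width: 55.3
```

Emit:
{"method": "arm_command", "body": {"motion": "0.168 -0.042 0.04 0.227 -0.207 0.762 0.3; 0.168 -0.042 0.04 0.227 -0.207 0.762 0.3; 0.168 -0.042 0.04 0.227 -0.207 0.762 0.3; 0.168 -0.042 0.04 0.227 -0.207 0.762 0.3; 0.168 -0.042 0.04 0.227 -0.207 0.762 0.3; 0.168 -0.042 0.04 0.227 -0.207 0.762 0.3; 0.168 -0.042 0.04 0.227 -0.207 0.762 0.3; 0.168 -0.042 0.04 0.227 -0.207 0.762 0.3; 0.168 -0.042 0.04 0.227 -0.207 0.762 0.3; 0.168 -0.042 0.04 0.227 -0.207 0.762 0.3; 0.168 -0.042 0.04 0.227 -0.207 0.762 0.3"}}

```text
clock: 14.93
eef_pos: [635.9, 168.5, 349.8]
ee_rot: [-0.041, 0.973, 0.173, -0.143]
ft_force: [0.2, 0.5, -0.6]
gripper_width: 55.6
```

Emit:
{"method": "arm_command", "body": {"motion": "0.07 -0.0195 0.082 0.05 -0.22 0.446 0.3; 0.07 -0.0195 0.082 0.05 -0.22 0.446 0.3; 0.07 -0.0195 0.082 0.05 -0.22 0.446 0.3; 0.07 -0.0195 0.082 0.05 -0.22 0.446 0.3; 0.07 -0.0195 0.082 0.05 -0.22 0.446 0.3; 0.07 -0.0195 0.082 0.05 -0.22 0.446 0.3; 0.07 -0.0195 0.082 0.05 -0.22 0.446 0.3; 0.07 -0.0195 0.082 0.05 -0.22 0.446 0.3; 0.07 -0.0195 0.082 0.05 -0.22 0.446 0.3"}}

```text
clock: 15.68
eef_pos: [668.4, 214.4, 257.2]
ee_rot: [-0.014, 0.965, -0.045, -0.257]
ft_force: [-0.3, 0.1, -0.1]
gripper_width: 55.7
```

```bash
python3 - <<'E'
from nav import *; from meas import *
save(CL['left']+NR*235,tool(RHO-np.pi/2,.5236,RHO)); state()
for n in('top','side'):
    s=snap(n); np.savez(f'{n}3.npz',**s)
def S(p): return np.stack([556.8-p@EX,p@EY+336.4,p[:,2]],1)
for n in('top','side'):
    q=L(n+'3');P=cloud(q);px=q['pixels'].astype(int);sp=S(P.reshape(-1,3)).reshape(P.shape)
    g=green(q)&(abs(sp[...,0]-79)<30)&(abs(sp[...,1])<60)&(sp[...,2]>45);p=sp[g]
    r=least_squares(lambda v:np.hypot(p[:,0]-v[0]-v[2]*p[:,1],p[:,2]-v[1])-13,[79,52,0],loss='soft_l1');print(n,'cell X,Z,slope',r.x.round(2),'Yext',np.percentile(p[:,1],[2,98]).round(1),len(p))
    w=(px.min(2)>110)&(abs(sp[...,0]-79)<25)&(abs(sp[...,1])<60)&(sp[...,2]>42);p=sp[w];print('white Y',np.percentile(p[:,1],[5,50,95]).round(1),len(p))
cv2.imwrite('pics/p6.png',np.hstack([cv2.resize(L('top3')['pixels'][160:300,310:450],(400,400),interpolation=3),cv2.resize(L('side3')['pixels'][90:330,180:420],(400,400),interpolation=3)]))
E
```

```text
t 15.68 pos [668.4 214.4 257.2] F [-0.3  0.1 -0.1] w 55.7 J [-0.6   1.05  0.69  1.2  -0.65  1.64 -1.54] err [ 0.9 -0.7  1.6] roterr [ 0.003  0.003 -0.002]
top cell X,Z,slope [79.52 51.36  0.  ] Yext [-30.6  23.2] 415
white Y [26.6 29.9 32.3] 70
side cell X,Z,slope [79.93 49.83  0.  ] Yext [-35.6  18.6] 89
white Y [ 1.6 28.5 33.7] 74
```

View pics/p6.png

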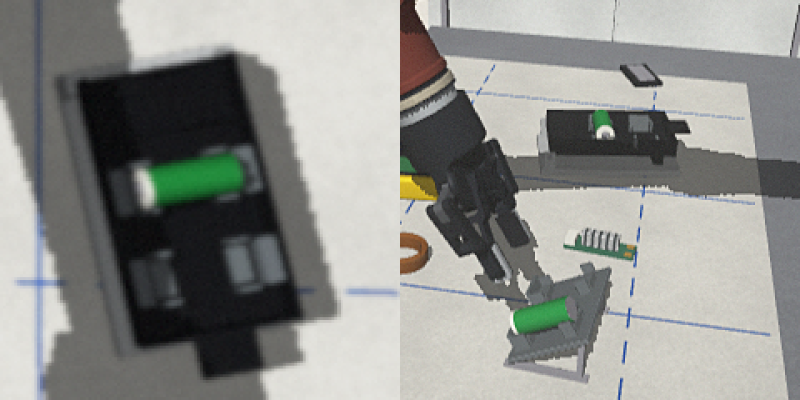

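The sixth picture shows the first cell seated flat in the far bay with its button at the +y end, about (145,188). The second cell is still on the rack at (540,315). Next I'll grasp it.

Emit:
{"method": "arm_command", "body": {"motion": "0 0 0.04 0 0 0 0.3; 0 0 0.06 0 0 0 0.3; 0 0 0.072 0 0 0 0.3; 0 0 0.077 0 0 0 0.3; 0 0 0.077 0 0 0 0.3; 0 0 0.077 0 0 0 0.3"}}

```text
clock: 16.28
eef_pos: [630.8, 218.5, 189.7]
ee_rot: [-0.013, 0.965, -0.045, -0.257]
ft_force: [0.1, -0.3, 1.0]
gripper_width: 55.1
```

Emit:
{"method": "arm_command", "body": {"motion": "0 0 0 0 0 0 -0.3; 0 0 0 0 0 0 -0.3; 0 0 0 0 0 0 -0.5; 0 0 0 0 0 0 -0.6; 0 0 0 0 0 0 -0.7; 0 0 0 0 0 0 -0.8", "force": 30}}

```text
clock: 16.78
eef_pos: [630.8, 218.3, 189.8]
ee_rot: [-0.013, 0.965, -0.046, -0.257]
ft_force: [2.8, -0.5, 5.0]
gripper_width: 25.1
```

```bash
python3 - <<'E'
from nav import *
apply_rows(0,0,.077,0,0,0);state()
t=load()[1]
plan([(CL['left']+NR*235,t),([635,150,370],tool(-1.2,.2,RHO)),([600,0,390],tool(-.45)),(sh(139,0,320),tool(PSI)),(sh(139,0,222),tool(PSI))])
E
```

```text
t 16.78 pos [630.8 218.3 189.8] F [ 2.8 -0.5  5. ] w 25.1 J [-0.64  1.08  0.67  1.36 -0.69  1.47 -1.48] err [ 1.6 -0.4  0.9] roterr [ 0.002  0.003 -0.001]
shift -0.0000 0.0000 -0.0770  turn 0.0000 0.0000 0.0000  rows>= 2
shift -0.0799 0.0678 -0.0861  turn -0.0741 0.3179 -0.4537  rows>= 5
shift -0.0891 0.1262 -0.0155  turn -0.1521 0.1372 -0.7555  rows>= 7
shift -0.2680 -0.0039 0.0700  turn 0.0000 0.0000 -0.6648  rows>= 7
shift 0.0000 0.0000 0.0980  turn 0.0000 0.0000 0.0000  rows>= 3
```

Emit:
{"method": "arm_command", "body": {"motion": "0 0 0 0 0 0 -0.8; 0 0 -0.01 0 0 0 -0.8; 0 0 -0.025 0 0 0 -0.8; 0 0 -0.05 0 0 0 -0.8; 0 0 -0.077 0 0 0 -0.8; 0 0 -0.077 0 0 0 -0.8; 0 0 -0.077 0 0 0 -0.8", "force": 40}}

```text
clock: 17.37
eef_pos: [668.7, 214.3, 256.0]
ee_rot: [-0.013, 0.965, -0.046, -0.258]
ft_force: [0.0, -0.4, -1.7]
gripper_width: 24.2
```

Emit:
{"method": "arm_command", "body": {"motion": "-0.08 0.068 -0.086 -0.074 0.318 -0.454 -0.8; -0.08 0.068 -0.086 -0.074 0.318 -0.454 -0.8; -0.08 0.068 -0.086 -0.074 0.318 -0.454 -0.8; -0.08 0.068 -0.086 -0.074 0.318 -0.454 -0.8; -0.08 0.068 -0.086 -0.074 0.318 -0.454 -0.8; -0.08 0.068 -0.086 -0.074 0.318 -0.454 -0.8; -0.08 0.068 -0.086 -0.074 0.318 -0.454 -0.8; -0.08 0.068 -0.086 -0.074 0.318 -0.454 -0.8"}}

```text
clock: 18.03
eef_pos: [635.1, 150.6, 367.4]
ee_rot: [-0.029, 0.978, 0.18, -0.098]
ft_force: [-0.4, -0.4, -1.9]
gripper_width: 24.8
```

Emit:
{"method": "arm_command", "body": {"motion": "-0.089 0.126 -0.0155 -0.152 0.137 -0.756 -0.8; -0.089 0.126 -0.0155 -0.152 0.137 -0.756 -0.8; -0.089 0.126 -0.0155 -0.152 0.137 -0.756 -0.8; -0.089 0.126 -0.0155 -0.152 0.137 -0.756 -0.8; -0.089 0.126 -0.0155 -0.152 0.137 -0.756 -0.8; -0.089 0.126 -0.0155 -0.152 0.137 -0.756 -0.8; -0.089 0.126 -0.0155 -0.152 0.137 -0.756 -0.8; -0.089 0.126 -0.0155 -0.152 0.137 -0.756 -0.8; -0.089 0.126 -0.0155 -0.152 0.137 -0.756 -0.8; -0.089 0.126 -0.0155 -0.152 0.137 -0.756 -0.8"}}

```text
clock: 18.87
eef_pos: [600.9, 0.2, 388.2]
ee_rot: [-0.001, 0.847, 0.532, -0.001]
ft_force: [0.0, -0.5, 0.3]
gripper_width: 24.9
```

Emit:
{"method": "arm_command", "body": {"motion": "-0.268 -0.004 0.07 0 0 -0.665 -0.8; -0.268 -0.004 0.07 0 0 -0.665 -0.8; -0.268 -0.004 0.07 0 0 -0.665 -0.8; -0.268 -0.004 0.07 0 0 -0.665 -0.8; -0.268 -0.004 0.07 0 0 -0.665 -0.8; -0.268 -0.004 0.07 0 0 -0.665 -0.8; -0.268 -0.004 0.07 0 0 -0.665 -0.8; -0.268 -0.004 0.07 0 0 -0.665 -0.8; -0.268 -0.004 0.07 0 0 -0.665 -0.8; -0.268 -0.004 0.07 0 0 -0.665 -0.8; -0.268 -0.004 0.07 0 0 -0.665 -0.8; -0.268 -0.004 0.07 0 0 -0.665 -0.8"}}

```text
clock: 19.87
eef_pos: [481.9, -238.2, 318.8]
ee_rot: [-0.001, 0.626, 0.78, 0.001]
ft_force: [-0.3, 0.1, -1.1]
gripper_width: 24.6
```

Emit:
{"method": "arm_command", "body": {"motion": "0 0 0.04 0 0 0 -0.8; 0 0 0.065 0 0 0 -0.8; 0 0 0.075 0 0 0 -0.8; 0 0 0.075 0 0 0 -0.8; 0 0 0.075 0 0 0 -0.8"}}

```text
clock: 20.28
eef_pos: [481.4, -239.4, 244.1]
ee_rot: [-0.001, 0.626, 0.779, 0.001]
ft_force: [-0.4, -1.0, -1.2]
gripper_width: 24.6
```

```bash
python3 - <<'E'
from nav import *; from meas import *
save(sh(139,0,245),tool(PSI)); state()
for n in('top','side'):
    s=snap(n); np.savez(f'{n}4.npz',**s)
def S(p): return np.stack([556.8-p@EX,p@EY+336.4,p[:,2]],1)
for n in('top','side'):
    q=L(n+'4');P=cloud(q);px=q['pixels'].astype(int);sp=S(P.reshape(-1,3)).reshape(P.shape)
    g=green(q)&(abs(sp[...,0]-139)<30)&(abs(sp[...,1])<60)&(sp[...,2]>66);p=sp[g]
    r=least_squares(lambda v:np.hypot(p[:,0]-v[0]-v[2]*p[:,1],p[:,2]-v[1])-13,[139,87,0],loss='soft_l1');print(n,'cell X,Z,slope',r.x.round(2),'Yext',np.percentile(p[:,1],[2,98]).round(1),len(p))
    w=(px.min(2)>110)&(abs(sp[...,0]-139)<25)&(abs(sp[...,1])<60)&(sp[...,2]>66)&(sp[...,2]<105);p=sp[w];print('white Y',np.percentile(p[:,1],[5,50,95]).round(1),len(p))
cv2.imwrite('pics/p7.png',np.hstack([cv2.resize(L('top4')['pixels'][160:300,310:450],(400,400),interpolation=3),cv2.resize(L('side4')['pixels'][90:230,230:370],(400,400),interpolation=3)]))
E
```

```text
t 20.28 pos [ 481.4 -239.4  244.1] F [-0.4 -1.  -1.2] w 24.6 J [ 0.27  0.67  0.24  1.92 -0.28  0.58  0.91] err [ 1.5  0.2 -0.9] roterr [-0.001  0.002 -0.002]
top cell X,Z,slope [1.3807e+02 8.5400e+01 1.0000e-02] Yext [ 1.2 37.3] 228
white Y [28.7 31.6 33.8] 76
side cell X,Z,slope [1.3792e+02 8.4470e+01 1.0000e-02] Yext [-31.3  19.1] 65
white Y [ 9.1 29.2 33.5] 137
```

View pics/p7.png

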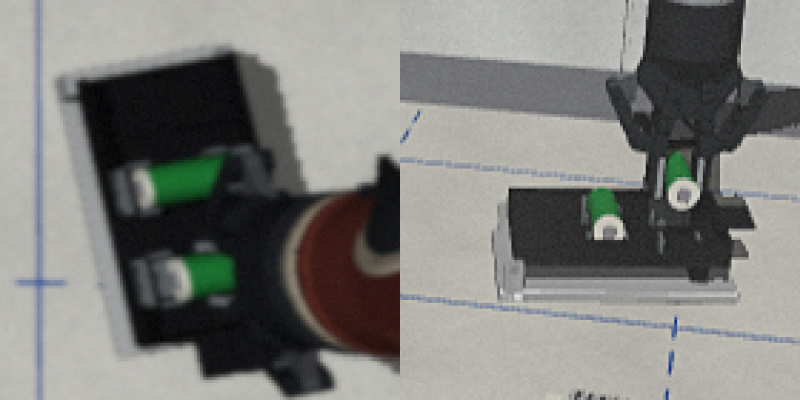

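The seventh picture shows the second cell over the near bay with its button towards +y, and the first cell still seated. I'll lower it after a 1 mm correction.

Emit:
{"method": "arm_command", "body": {"motion": "-0.001 -0.0012 0 0 0 0 -0.8; -0.001 -0.0012 0.012 0 0 0 -0.8; -0.001 -0.0012 0.02 0 0 0 -0.8; -0.001 -0.0012 0.025 0 0 0 -0.8; -0.001 -0.0012 0.029 0 0 0 -0.8; -0.001 -0.0012 0.031 0 0 0 -0.8; -0.001 -0.0012 0.032 0 0 0 -0.8; -0.001 -0.0012 0.033 0 0 0 -0.8; -0.001 -0.0012 0.033 0 0 0 -0.8"}}

```text
clock: 21.13
eef_pos: [479.9, -240.9, 210.8]
ee_rot: [-0.001, 0.627, 0.779, 0.001]
ft_force: [0.1, -0.4, -1.3]
gripper_width: 24.7
```

Emit:
{"method": "arm_command", "body": {"motion": "0 0 0.001 0 0 0 -0.8; 0 0 0.001 0 0 0 -0.8; 0 0 0.001 0 0 0 -0.8"}}

```text
clock: 21.38
eef_pos: [480.0, -241.0, 210.2]
ee_rot: [-0.0, 0.627, 0.779, 0.001]
ft_force: [-0.3, -0.5, 2.1]
gripper_width: 24.7
```

Emit:
{"method": "arm_command", "body": {"motion": "0 0 0.001 0 0 0 -0.8; 0 0 0.001 0 0 0 -0.8; 0 0 0.001 0 0 0 -0.8"}}

```text
clock: 21.63
eef_pos: [479.9, -241.0, 210.0]
ee_rot: [-0.0, 0.627, 0.779, 0.001]
ft_force: [-1.8, 1.2, 7.7]
gripper_width: 24.5
```

Emit:
{"method": "arm_command", "body": {"motion": "0 0 0 0 0 0 -0.38; 0 0 0 0 0 0 -0.3; 0 0 0 0 0 0 -0.2; 0 0 0 0 0 0 -0.15; 0 0 0 0 0 0 -0.15; 0 0 -0.01 0 0 0 -0.15; 0 0 -0.03 0 0 0 -0.15; 0 0 -0.07 0 0 0 -0.15; 0 0 -0.11 0 0 0 -0.15; 0 0 -0.14 0 0 0 -0.1; 0 0 -0.14 0 0 0 -0.05; 0 0 -0.14 0 0 0 -0.05"}}

```text
clock: 22.63
eef_pos: [480.0, -241.4, 351.3]
ee_rot: [0.002, 0.627, 0.779, 0.002]
ft_force: [-1.1, 0.4, -0.8]
gripper_width: 40.8
```

```bash
python3 - <<'E'
from nav import *
apply_rows(-.001,-.0012,.035,0,0,0);apply_rows(0,0,-.14,0,0,0); state()
B=-.118-np.pi/2;b=np.array([513.2,15.5,0])
plan([([530,-110,330],tool(-.8)),(b+[0,0,260],tool(B)),(b+[0,0,181],tool(B))])
E
```

```text
t 22.63 pos [ 480.  -241.4  351.3] F [-1.1  0.4 -0.8] w 40.8 J [ 0.22  0.52  0.31  1.83 -0.21  0.83  0.85] err [ 1.1 -0.6  1.3] roterr [-0.005 -0.001 -0.001]
shift 0.1170 0.0778 0.0200  turn 0.0000 -0.0000 1.0148  rows>= 9
shift 0.0754 -0.1017 0.0700  turn 0.0000 0.0000 0.8888  rows>= 8
shift 0.0000 0.0000 0.0790  turn 0.0000 0.0000 0.0000  rows>= 2
```

Emit:
{"method": "arm_command", "body": {"motion": "0.117 0.078 0.02 0 0 1.015 -0.05; 0.117 0.078 0.02 0 0 1.015 -0.05; 0.117 0.078 0.02 0 0 1.015 -0.05; 0.117 0.078 0.02 0 0 1.015 -0.05; 0.117 0.078 0.02 0 0 1.015 -0.05; 0.117 0.078 0.02 0 0 1.015 -0.05; 0.117 0.078 0.02 0 0 1.015 -0.05; 0.117 0.078 0.02 0 0 1.015 -0.05; 0.117 0.078 0.02 0 0 1.015 -0.05; 0.117 0.078 0.02 0 0 1.015 -0.05; 0.117 0.078 0.02 0 0 1.015 -0.05"}}

```text
clock: 23.55
eef_pos: [530.7, -110.0, 328.3]
ee_rot: [-0.001, 0.926, 0.378, -0.0]
ft_force: [0.1, -0.0, 0.4]
gripper_width: 40.9
```

Emit:
{"method": "arm_command", "body": {"motion": "0.075 -0.102 0.07 0 0 0.889 -0.05; 0.075 -0.102 0.07 0 0 0.889 -0.05; 0.075 -0.102 0.07 0 0 0.889 -0.05; 0.075 -0.102 0.07 0 0 0.889 -0.05; 0.075 -0.102 0.07 0 0 0.889 -0.05; 0.075 -0.102 0.07 0 0 0.889 -0.05; 0.075 -0.102 0.07 0 0 0.889 -0.05; 0.075 -0.102 0.07 0 0 0.889 -0.05; 0.075 -0.102 0.07 0 0 0.889 -0.05; 0.075 -0.102 0.07 0 0 0.889 -0.05; 0.075 -0.102 0.07 0 0 0.889 -0.05; 0.075 -0.102 0.07 0 0 0.889 -0.05"}}

```text
clock: 24.55
eef_pos: [513.6, 15.1, 259.4]
ee_rot: [-0.001, 0.998, -0.058, -0.0]
ft_force: [-0.6, 0.6, -0.4]
gripper_width: 40.8
```

```bash
python3 - <<'E'
from nav import *; from meas import *
save([513.2,15.5,260],tool(-.118-np.pi/2)); state()
for n in('top','side'):
    s=snap(n); np.savez(f'{n}5.npz',**s)
def S(p): return np.stack([556.8-p@EX,p@EY+336.4,p[:,2]],1)
for n in('top','side'):
    q=L(n+'5');P=cloud(q);px=q['pixels'].astype(int);sp=S(P.reshape(-1,3)).reshape(P.shape)
    for c in(79,139):
        g=green(q)&(abs(sp[...,0]-c)<25)&(abs(sp[...,1])<60)&(sp[...,2]>45);p=sp[g]
        r=least_squares(lambda v:np.hypot(p[:,0]-v[0]-v[2]*p[:,1],p[:,2]-v[1])-13,[c,52,0],loss='soft_l1');print(n,'cell X,Z,slope',r.x.round(2),'Yext',np.percentile(p[:,1],[2,98]).round(1),len(p))
    # board long-axis from side view (unoccluded?)
    b=(P[...,2]>1.5)&(P[...,2]<30)&(abs(P[...,1]-15)<40)&(abs(P[...,0]-515)<65);print('board px',b.sum(),cv2.minAreaRect(P[b][:,:2].astype(np.float32)))
E
```

```text
t 24.55 pos [513.6  15.1 259.4] F [-0.6  0.6 -0.4] w 40.8 J [-0.55  0.74  0.78  1.98 -0.78  0.74 -0.99] err [ 0.4 -0.4 -0.6] roterr [ 0.003 -0.    -0.002]
top cell X,Z,slope [ 7.944e+01  5.137e+01 -1.000e-02] Yext [-29.5  23.4] 408
top cell X,Z,slope [140.    51.37   0.  ] Yext [-29.6  23.4] 424
board px 41 ((459.30108642578125, -12.552083969116211), (18.152334213256836, 45.274864196777344), 39.79960250854492)Traceback (most recent call last):
  File "<stdin>", line 10, in <module>
    return _quantile_unchecked(
        a, q, axis, out, overwrite_input, method, keepdims, weights)
    return _ureduce(a,
                    func=_quantile_ureduce_func,
    ...<5 lines>...
                    overwrite_input=overwrite_input,
                    method=method)
    r = func(a, **kwargs)
    result = _quantile(arr,
                       quantiles=q,
    ...<2 lines>...
                       out=out,
                       weights=wgt)
    slices_having_nans = np.isnan(arr[-1, ...])
                                  ~~~^^^^^^^^^
IndexError: index -1 is out of bounds for axis 0 with size 0
```

Both cells are seated at the same height, 51.4 mm. Next is the board.

Emit:
{"method": "arm_command", "body": {"motion": "0 0 0.04 0 0 0 -0.05; 0 0 0.065 0 0 0 -0.05; 0 0 0.075 0 0 0 -0.05; 0 0 0.08 0 0 0 -0.05; 0 0 0.08 0 0 0 -0.05; 0 0 0.08 0 0 0 -0.05"}}

```text
clock: 25.15
eef_pos: [514.1, 15.2, 180.2]
ee_rot: [-0.001, 0.998, -0.059, 0.001]
ft_force: [0.8, 0.2, -0.9]
gripper_width: 40.1
```

Emit:
{"method": "arm_command", "body": {"motion": "0 0 0 0 0 0 -0.4; 0 0 0 0 0 0 -0.6; 0 0 0 0 0 0 -0.7; 0 0 0 0 0 0 -0.8; 0 0 0 0 0 0 -0.9; 0 0 0 0 0 0 -1; 0 0 0 0 0 0 -1", "force": 30}}

```text
clock: 25.73
eef_pos: [513.9, 15.4, 180.3]
ee_rot: [-0.001, 0.998, -0.059, 0.001]
ft_force: [-1.4, -0.8, 7.0]
gripper_width: 11.2
```

Emit:
{"method": "arm_command", "body": {"motion": "0 0 -0.005 0 0 0 -1; 0 0 -0.015 0 0 0 -1; 0 0 -0.04 0 0 0 -1; 0 0 -0.08 0 0 0 -1; 0 0 -0.12 0 0 0 -1; 0 0 -0.14 0 0 0 -1; 0 0 -0.14 0 0 0 -1; 0 0 -0.14 0 0 0 -1"}}

```text
clock: 26.4
eef_pos: [513.5, 15.4, 320.6]
ee_rot: [-0.001, 0.998, -0.058, 0.001]
ft_force: [-0.7, 0.7, -0.5]
gripper_width: 10.8
```

```bash
python3 - <<'E'
from nav import *
apply_rows(0,0,-.06,0,0,0); state()
plan([([540,-90,340],tool(-.8)),(sh(22,0,320),tool(PSI)),(sh(22,0,245),tool(PSI))])
E
```

```text
t 26.40 pos [513.5  15.4 320.6] F [-0.7  0.7 -0.5] w 10.8 J [-0.62  0.66  0.87  1.93 -0.67  0.86 -1.08] err [ 0.3 -0.1  0.6] roterr [ 0.003  0.002 -0.001]
shift 0.0390 0.1016 -0.0200  turn 0.0000 0.0000 -0.8888  rows>= 8
shift -0.0480 0.1272 0.0200  turn 0.0000 0.0000 -1.0148  rows>= 9
shift 0.0000 0.0000 0.0750  turn 0.0000 0.0000 0.0000  rows>= 2
```

Emit:
{"method": "arm_command", "body": {"motion": "0.039 0.102 -0.02 0 0 -0.889 -1; 0.039 0.102 -0.02 0 0 -0.889 -1; 0.039 0.102 -0.02 0 0 -0.889 -1; 0.039 0.102 -0.02 0 0 -0.889 -1; 0.039 0.102 -0.02 0 0 -0.889 -1; 0.039 0.102 -0.02 0 0 -0.889 -1; 0.039 0.102 -0.02 0 0 -0.889 -1; 0.039 0.102 -0.02 0 0 -0.889 -1; 0.039 0.102 -0.02 0 0 -0.889 -1; 0.039 0.102 -0.02 0 0 -0.889 -1; 0.039 0.102 -0.02 0 0 -0.889 -1"}}

```text
clock: 27.32
eef_pos: [540.3, -90.4, 338.5]
ee_rot: [-0.001, 0.927, 0.376, -0.0]
ft_force: [-0.3, -0.1, -1.0]
gripper_width: 11.2
```

Emit:
{"method": "arm_command", "body": {"motion": "-0.048 0.127 0.02 0 0 -1.015 -1; -0.048 0.127 0.02 0 0 -1.015 -1; -0.048 0.127 0.02 0 0 -1.015 -1; -0.048 0.127 0.02 0 0 -1.015 -1; -0.048 0.127 0.02 0 0 -1.015 -1; -0.048 0.127 0.02 0 0 -1.015 -1; -0.048 0.127 0.02 0 0 -1.015 -1; -0.048 0.127 0.02 0 0 -1.015 -1; -0.048 0.127 0.02 0 0 -1.015 -1; -0.048 0.127 0.02 0 0 -1.015 -1; -0.048 0.127 0.02 0 0 -1.015 -1; -0.048 0.127 0.02 0 0 -1.015 -1"}}

```text
clock: 28.32
eef_pos: [594.6, -214.9, 318.6]
ee_rot: [-0.001, 0.628, 0.779, 0.001]
ft_force: [-0.1, -0.1, -0.4]
gripper_width: 11.1
```

Emit:
{"method": "arm_command", "body": {"motion": "0 0 0.04 0 0 0 -1; 0 0 0.06 0 0 0 -1; 0 0 0.07 0 0 0 -1; 0 0 0.07 0 0 0 -1; 0 0 0.07 0 0 0 -1"}}

```text
clock: 28.73
eef_pos: [594.9, -215.0, 249.0]
ee_rot: [-0.0, 0.627, 0.779, 0.001]
ft_force: [0.6, -0.7, -0.8]
gripper_width: 11.3
```

```bash
python3 - <<'E'
from nav import *; from meas import *
save(sh(22,0,250),tool(PSI)); state()
for n in('top','side'):
    s=snap(n); np.savez(f'{n}6.npz',**s)
def S(p): return np.stack([556.8-p@EX,p@EY+336.4,p[:,2]],1)
for n in('top','side'):
    q=L(n+'6');P=cloud(q);px=q['pixels'].astype(int);sp=S(P.reshape(-1,3)).reshape(P.shape)
    hsv=cv2.cvtColor(q['pixels'],cv2.COLOR_BGR2HSV)
    near=(abs(sp[...,0]-22)<28)&(abs(sp[...,1])<65)&(sp[...,2]>60)&(sp[...,2]<90)
    w=near&(px.min(2)>120);p=sp[w];print(n,'white',w.sum(),np.percentile(p,[3,50,97],0).round(1).tolist())
    w=near&(hsv[...,0]>45)&(hsv[...,0]<95)&(hsv[...,1]>80);p=sp[w];print(n,'green',w.sum(),np.percentile(p,[3,50,97],0).round(1).tolist() if w.sum() else '')
    b=near&(sp[...,2]<84)
    if b.sum()>20: print(cv2.minAreaRect(sp[b][:,:2].astype(np.float32)))
cv2.imwrite('pics/p8.png',np.hstack([cv2.resize(L('top6')['pixels'][160:300,310:450],(400,400),interpolation=3),cv2.resize(L('side6')['pixels'][90:230,230:370],(400,400),interpolation=3)]))
E
```

```text
t 28.73 pos [ 594.9 -215.   249. ] F [ 0.6 -0.7 -0.8] w 11.3 J [ 0.16  0.77  0.26  1.64 -0.27  0.76  0.76] err [ 0.7 -0.3 -1. ] roterr [-0.     0.002 -0.001]
top white 112 [[11.7, 14.2, 71.3], [22.1, 37.3, 81.4], [32.3, 43.1, 89.7]]
top green 93 [[7.6, 7.7, 70.3], [32.9, 20.7, 72.5], [37.3, 43.6, 74.6]]
((22.358795166015625, 24.614940643310547), (39.477684020996094, 30.01603126525879), 89.84722137451172)
side white 111 [[11.3, -2.9, 72.3], [21.9, 25.0, 80.9], [32.6, 43.6, 89.9]]
side green 39 [[7.2, -0.1, 68.4], [18.7, 41.6, 71.3], [36.5, 45.4, 73.3]]
((20.40447235107422, 17.34410858154297), (32.38232421875, 56.79701614379883), 0.282137930393219)
```

View pics/p8.png

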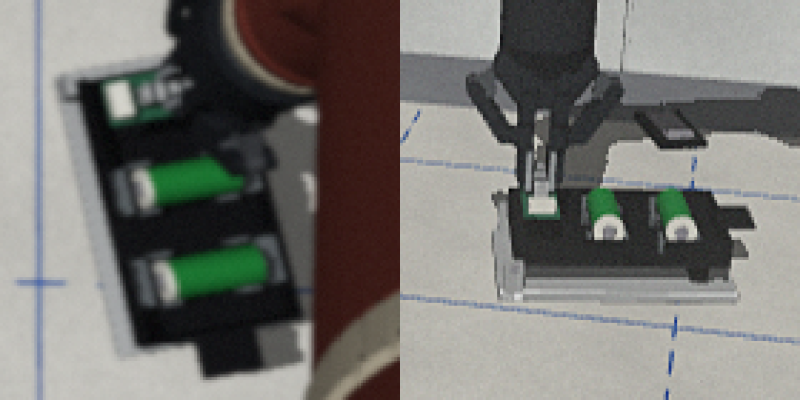

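The eighth picture shows the board over its compartment, connector at (120,100) on the +y end, and both cells seated. I'll lower it until it touches.

Emit:
{"method": "arm_command", "body": {"motion": "0 0 0.012 0 0 0 -1; 0 0 0.022 0 0 0 -1; 0 0 0.028 0 0 0 -1; 0 0 0.031 0 0 0 -1; 0 0 0.033 0 0 0 -1; 0 0 0.033 0 0 0 -1; 0 0 0.033 0 0 0 -1"}}

```text
clock: 29.42
eef_pos: [594.6, -214.9, 215.8]
ee_rot: [-0.001, 0.627, 0.779, 0.001]
ft_force: [-0.3, 0.3, -0.5]
gripper_width: 11.2
```

Emit:
{"method": "arm_command", "body": {"motion": "0 0 0.001 0 0 0 -1; 0 0 0.001 0 0 0 -1; 0 0 0.001 0 0 0 -1"}}

```text
clock: 29.67
eef_pos: [594.6, -214.9, 215.0]
ee_rot: [-0.001, 0.627, 0.779, 0.001]
ft_force: [0.1, -0.1, -0.1]
gripper_width: 11.0
```

Emit:
{"method": "arm_command", "body": {"motion": "0 0 0.001 0 0 0 -1; 0 0 0.001 0 0 0 -1; 0 0 0.001 0 0 0 -1"}}

```text
clock: 29.92
eef_pos: [594.7, -214.9, 214.3]
ee_rot: [-0.0, 0.627, 0.779, 0.001]
ft_force: [-0.1, -0.4, 3.9]
gripper_width: 10.9
```

Emit:
{"method": "arm_command", "body": {"motion": "0 0 0 0 0 0 -0.68; 0 0 0 0 0 0 -0.6; 0 0 -0.001 0 0 0 -0.5; 0 0 -0.001 0 0 0 -0.45; 0 0 -0.001 0 0 0 -0.45; 0 0 -0.01 0 0 0 -0.45; 0 0 -0.03 0 0 0 -0.45; 0 0 -0.06 0 0 0 -0.45; 0 0 -0.1 0 0 0 -0.45; 0 0 -0.14 0 0 0 -0.4; 0 0 -0.15 0 0 0 -0.4; 0 0 -0.15 0 0 0 -0.4"}}

```text
clock: 30.92
eef_pos: [595.3, -216.0, 369.3]
ee_rot: [0.004, 0.627, 0.779, 0.002]
ft_force: [0.3, 0.2, -1.0]
gripper_width: 25.6
```

Emit:
{"method": "arm_command", "body": {"motion": "0.2 0 -0.03 0 0 0 -0.4; 0.2 0 -0.03 0 0 0 -0.4; 0.2 0 -0.03 0 0 0 -0.4; 0.2 0 -0.03 0 0 0 -0.4; 0.2 0 -0.03 0 0 0 -0.4; 0.2 0 -0.03 0 0 0 -0.4; 0.2 0 -0.03 0 0 0 -0.4; 0.2 0 -0.03 0 0 0 -0.4; 0.2 0 -0.03 0 0 0 -0.4"}}

```text
clock: 31.67
eef_pos: [551.6, -21.6, 393.6]
ee_rot: [-0.001, 0.628, 0.778, -0.0]
ft_force: [-0.4, 0.1, -0.4]
gripper_width: 25.6
```

```bash
python3 - <<'E'
from nav import *; from meas import *
s=robot.sense();print(s['clock'],s['eef_pos'],s['ft_force'])
for n in('top','side'):
    s=snap(n); np.savez(f'{n}7.npz',**s)
def S(p): return np.stack([556.8-p@EX,p@EY+336.4,p[:,2]],1)
for n in('top','side'):
    q=L(n+'7');P=cloud(q);px=q['pixels'].astype(int);sp=S(P.reshape(-1,3)).reshape(P.shape)
    hsv=cv2.cvtColor(q['pixels'],cv2.COLOR_BGR2HSV)
    for c in(79,139):
        g=green(q)&(abs(sp[...,0]-c)<25)&(abs(sp[...,1])<60)&(sp[...,2]>45)&(sp[...,2]<80);p=sp[g]
        if len(p)<20: continue
        r=least_squares(lambda v:np.hypot(p[:,0]-v[0]-v[2]*p[:,1],p[:,2]-v[1])-13,[c,52,0],loss='soft_l1');print(n,'cell X,Z,slope',r.x.round(2),'Yext',np.percentile(p[:,1],[2,98]).round(1),len(p))
    near=(abs(sp[...,0]-22)<24)&(abs(sp[...,1])<55)&(sp[...,2]>26)&(sp[...,2]<70)
    w=near&(px.min(2)>120);p=sp[w];print('white',w.sum(),np.percentile(p,[3,50,97],0).round(1).tolist())
    w=near&(hsv[...,0]>45)&(hsv[...,0]<95)&(hsv[...,1]>80);p=sp[w]
    if len(p)>20:
        print('green',w.sum(),np.percentile(p,[2,50,98],0).round(1).tolist(),cv2.minAreaRect(p[:,:2].astype(np.float32)))
        A=np.c_[p[:,:2],np.ones(len(p))];print('board tilt',np.linalg.lstsq(A,p[:,2],rcond=None)[0].round(3))
    fl=(abs(sp[...,1])<12)&(sp[...,2]>28)&(sp[...,2]<36)&(((sp[...,0]>98)&(sp[...,0]<122))|((sp[...,0]>48)&(sp[...,0]<62))|((sp[...,0]>158)&(sp[...,0]<174)));p=sp[fl];
    if len(p)>30: print('floor slope',np.linalg.lstsq(np.c_[p[:,:2],np.ones(len(p))],p[:,2],rcond=None)[0].round(4))
    a,b=L(n+'0')['pixels'],q['pixels'];
cv2.imwrite('pics/p9.png',np.hstack([cv2.resize(L('top7')['pixels'],(400,300)),cv2.resize(L('top7')['pixels'][170:290,310:430],(400,300*4//3))[:300]]))
top0,top7=L('top0'),L('top7')
for nm,(x0,x1,y0,y1) in {'meter':(270,360,80,132),'tape':(195,235,105,145),'screw':(92,182,110,132)}.items(): print(nm,cv2.absdiff(top0['pixels'][y0:y1,x0:x1],top7['pixels'][y0:y1,x0:x1]).mean().round(2))
E
```

```text
31.6667 [551.57604919 -21.61749619 393.63093993] [-0.44730211  0.11640321 -0.35521848]
top cell X,Z,slope [79.56 51.44  0.  ] Yext [-29.2  23.5] 409
top cell X,Z,slope [139.95  51.51   0.  ] Yext [-30.   23.5] 430
white 83 [[0.4, -44.1, 36.7], [21.0, 27.3, 45.5], [33.1, 39.4, 56.0]]
green 343 [[5.1, -40.8, 32.0], [28.9, -5.5, 37.3], [38.7, 29.4, 39.6]] ((21.90443992614746, -2.2097244262695312), (85.15230560302734, 35.27430725097656), 87.8563461303711)
board tilt [4.0000e-03 4.0000e-03 3.6768e+01]
floor slope [1.40000e-03 1.81000e-02 3.36769e+01]
side cell X,Z,slope [ 7.963e+01  4.955e+01 -1.000e-02] Yext [-29.3  19.6] 30
side cell X,Z,slope [140.38  49.73  -0.  ] Yext [-31.4  18. ] 67
white 32 [[3.2, 16.2, 33.3], [21.5, 22.7, 45.5], [31.0, 53.7, 54.9]]
green 26 [[8.7, -44.1, 33.2], [11.6, -16.3, 36.0], [36.2, 6.1, 38.2]] ((21.702945709228516, -21.3466854095459), (27.378643035888672, 59.816593170166016), 3.9887874126434326)
board tilt [8.5000e-02 3.0000e-02 3.5342e+01]
floor slope [-2.00000e-04  2.49000e-02  3.23487e+01]
meter 60.98
tape 70.83
screw 53.38
```

View pics/p9.png

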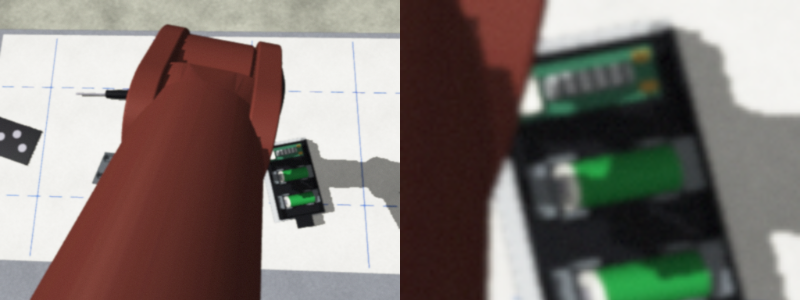

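The ninth picture shows the board flat with its connector at the +y end, and both cells in their bays. The arm hides part of the top view, so I'll check the bystanders from the side and then hand in.

```bash
python3 - <<'E'
from nav import *; from meas import *
for t in('side0','side7'):
    q=L(t);h=cv2.cvtColor(q['pixels'],cv2.COLOR_BGR2HSV);P=cloud(q)
    y=(h[...,0]>18)&(h[...,0]<33)&(h[...,1]>180)&(P[...,2]>5)&(P[...,2]<60)&(P[...,0]>700)
    o=(h[...,0]<18)&(h[...,1]>130)&(P[...,2]<30)&(abs(P[...,1]-95)<60)&(P[...,0]>650)
    d=(h[...,2]<60)&(P[...,2]>4)&(P[...,2]<40)&(P[...,1]>140)&(P[...,0]>650)
    print(t,[(m.sum(),np.median(P[m],0).round(1).tolist()) for m in(y,o,d)])
print(robot.job_done())
E
```

```text
side0 [(np.int64(542), [769.0, -43.2, 25.7]), (np.int64(435), [740.8, 105.0, 13.5]), (np.int64(523), [742.6, 224.7, 21.0])]
side7 [(np.int64(537), [769.0, -43.1, 25.5]), (np.int64(432), [740.8, 104.4, 13.8]), (np.int64(520), [742.6, 224.1, 20.8])]
the job is handed in; nothing more can be done
None
```

I finished the job and handed it in after 31.8 s of robot time. I pressed the shell level, laid a cell in each bay and then placed the board, all in the order asked. The cells' buttons and the board's white connector are at the notched end. Each part was lowered until it touched, at under 8 N, before I let go.

**Last checks:**
- **Shell:** it lies level. The floor slopes less than 2 mrad about the hinge, and the tab went no lower when I pressed it at its stop. Along the bays, a fit over a narrow 24 mm strip read about 20 mrad. I put that down to noise and did not check further.
- **Cells:** both lie flat at about 51.5 mm centre height in the top view, against 52 mm nominal. They sit about 79.6 and 140.0 mm from the hinge axis, against 79 and 139 mm. The side camera read the heights about 2 mm lower, in line with its reading of the table.
- **Board:** the top view shows it flat within 4 mrad and inside its compartment. The side view saw too little of it to confirm the tilt.
- **Bystanders:** the multimeter, tape roll and screwdriver moved less than 1 mm in the side view. The top-view comparison showed large differences, but the arm was hiding that area, so I disregarded it.

My first estimate of the hinge position was about 4 mm off. I corrected it from the bay and wall positions in the images before lowering the first cell.

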